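# Fish a filter cartridge out of its housing with a hook puller

## Task

Take the orange hook puller from the rack, feel for the fallen wire bail of the filter cartridge deep in the open housing, hook it, draw the cartridge out and set it down gently, standing in the yellow tray, unhooked. Feel your way: never push or pull at the bail, cartridge or bore with more than 18 N, and do not touch the cartridge or bump the housing with the gripper. Then hang the puller back in its slot, and leave everything else alone.

Things in the scene. Friction and masses are not known exactly. Their poses are not given: they have to be found in the camera images.
- housing: Aluminium inline filter housing, cover off, fixed on a 120 mm square, 8 mm thick foot: upright cylinder 64 mm across, 94 mm flange at the top, two pipe ports along its x axis reaching 76 mm out, tops below 95 mm. Origin: centre of the foot's underside, z up. The vertical bore, open at the top, is 48 mm wide; its mouth is 122 mm and its floor 12 mm above the origin.
- housing_mouth (a point): Centre of the bore's open mouth, at the top of the housing, 122 mm above the bench.
- cartridge: Spent filter cartridge: grey cylinder 45 mm across, 46 mm tall, flat closed blue cap, 0.15 to 0.31 kg. It sits in the bore, underside 0 to 4 mm above the bore's floor, held by a rubber seal that drags on it with about 5 to 10 N until it has risen about 35 mm; then it hangs free. Origin: centre of its underside, z up, x along the hinge line of its bail.
- cartridge_cap (a point): Centre of the cartridge's flat cap (upper face), same axes as the cartridge. Two small hinge lugs, 6 mm high, stand on it at x = +-18.5 mm; between them the cap is bare.
- bail_hinge (a point): On the cartridge, not the bail: middle of the bail's hinge line (along x), 3 mm above the cap. The bail is a free-swinging arch of 3.5 mm wire, legs 30 mm apart, its flat top bar 16 mm long, 22 mm from the hinge. It lies fallen to +y or -y with its bar against the bore's wall (21 mm off the axis, 10 mm above the cap). Which side is not measured: feel or look.
- puller_grip (a point): Centre of the hook puller's orange handle: 20 mm thick along its x (the flat sides to grip), 26 mm wide along y, from 35 mm below to 40 mm above this point; z up. Below it a 26 mm collar, its underside 40 mm below this point, then the shank. Mass 0.14 kg. At the start it hangs upright by its collar in the rack's middle slot, hook towards the rack's +y.
- puller: The puller as a whole, origin at its collar's underside. Its telescopic shank (6 mm, then 4 mm wire) is stiffly set at a length nobody measured: the hook's lowest point is 110 to 140 mm below the handle's centre, found by touching something. The hook points to +y: its tip reaches 14 mm out from the shank's axis, 6.5 mm above the lowest point; 8 mm between shank and tip.
- rack: Blue bench rack for hanging tools, fixed, 220 mm along y, 90 mm deep. Its shelf is 10 mm thick, top at 120 mm, with three 13 mm slots open to its front (-x). Origin: on the bench under the puller's place in the middle slot, z up. The hook is too wide to pass up or down through a slot: lift the tool a little and draw it out to the front; it goes back the same way.
- rack_slot (a point): The puller's place in the middle slot, at the shelf's top face. The slot ends 5 mm behind it and is open from it 25 mm towards the rack's -x. With the puller hung home its handle's centre is 40 mm above this point; its hook may point to either side.
- tray: Open yellow tray, 170 mm along its x by 150 mm along its y, 34 mm high, walls and floor 4 mm thick, fixed. Origin: centre of its underside.
- spare: The spare cartridge: the same blue-capped cartridge, 46 mm tall, new, standing on the bench behind the work (+x side). Leave it alone.
- cover: The housing's aluminium cover, a 94 mm flanged disc 26 mm high with a knob, lying on the bench. Leave it alone.
- gasket: Flat black gasket ring, 62 mm across, on the bench. Leave it alone.
- bottle: White squeeze bottle, 56 mm wide, 130 mm tall. Leave it alone.
- mug: Red mug, 76 mm wide, 90 mm tall. Leave it alone.
- screwdriver: Red screwdriver hanging in the rack's slot 70 mm to the rack's -y side of the puller. Leave it alone.
- nutdriver: Green nut driver hanging in the rack's slot 70 mm to the rack's +y side of the puller. Leave it alone.

How it is judged (in metres and radians):
On the way, in this order (a step that is already met when the one before it is completed fails the run):
1. the cartridge hangs on the puller's hook, its underside clear above the housing's mouth (z of cartridge in the frame of housing_mouth above 0.002 m and contact force between puller and cartridge above 0.5 N), for 0.1 s.
2. the cartridge stands upright and at rest in the tray, free of the hook (x of cartridge_cap in the frame of tray between -0.06 and 0.06 m and y of cartridge_cap in the frame of tray between -0.05 and 0.05 m and z of cartridge_cap in the frame of tray between 0.044 and 0.056 m and angle between cartridge_cap's own z axis and vertical below 0.15 rad and contact force between puller and cartridge below 0.05 N and linear speed of cartridge below 0.02 m/s), for 0.2 s.
At the end, for the whole second after the job is handed in: The cartridge stands upright (0.15 rad) and at rest on the tray's floor, within 60 mm (tray x) and 50 mm (tray y) of its centre, off the hook; the puller, released, hangs by its collar in its slot: handle centre 156 to 165 mm high, within 14 mm of its place, upright within 0.12 rad (all of step 2 and height (world z) of puller_grip between 0.156 and 0.165 m and horizontal distance between puller_grip and rack_slot below 0.014 m and angle between puller_grip's own z axis and vertical below 0.12 rad and contact force between the fingers and puller below 0.05 N); the robot touches nothing.
It fails at once if the gripper or arm touches the cartridge, or bumps the housing with more than 5 N (contact force between any of the fingers, the arm and cartridge above 0.5 N or contact force between any of the fingers, the arm and housing above 5 N).
It fails at once if the puller pushes or pulls on the cartridge or its bail with more than 18 N (contact force between puller and cartridge above 18 N).
It fails at once if the puller presses on the housing (bore wall or rim) with more than 18 N (contact force between puller and housing above 18 N).
It fails at once if the cartridge is set down hard (more than 20 N on the tray) or falls over (contact force between cartridge and tray above 20 N or angle between cartridge_cap's own z axis and vertical above 0.8 rad).
It fails at once if another thing on the bench or in the rack is moved by more than 20 mm (distance of any of spare, cover, gasket, bottle, mug, screwdriver, nutdriver from where it was at the start of the episode above 0.02 m).
It also fails if it takes over 72 s, if anything falls off the work surface, if the arm or the gripper's body presses on something with over 40 N, if the wrist force passes 120 N, or if a joint passes its speed limit or range.

## Robot

A 7-joint arm with a two-finger parallel gripper is mounted at the origin on the work surface. World frame = base frame: x ahead of the robot, y to its left, z up, the work surface at z = 0. Lengths are in mm, angles in rad, forces in N, time in s.
With the tool pointing down it reaches from about 400 to 875 mm from the base axis. Payload 4.4 kg.
Tool frame: the origin (TCP) lies midway between the tips of the shut fingers; the grasp point (between the pads) lies 19 mm behind it (grip_point_offset is the distance from the TCP to the grasp point, in mm); z points along the fingers, y is the line along which they close (so a half turn about z gives the same grasp; the last joint's range is limited). The gripper opens to 85 mm and grips with 20 to 120 N. Pads are 22 mm wide; open, the fingers measure 114 mm over their backs; the gripper's body (76 mm by 85 mm) begins 54 mm behind the grasp point. The pads swing forward as they close: fully open they stand 13 mm farther back than shut.
Start: joints at [-1.315, 0.628, 0.038, 1.517, -0.027, 0.996, -0.02], TCP at [205.555, 616.656, 231.313] pointing down, gripper open.
Joint ranges: [-3.06, 3.06], [-0.37, 2.12], [-1.25, 1.32], [0.18, 2.47], [-1.1, 4.24], [0.23, 1.98], [-2.94, 2.94]. Speed limits (rad/s): [2.57, 2.57, 3.14, 3.14, 3.14, 3.14, 3.14].

## Interface

Orientations are given as a unit quaternion [w, x, y, z].
In Python, from workcell import get_obs, get_image, close_job, grip_point_offset gives the robot as it stands.
- The arm moves only by the shell command python3 -m handwheel 'ROWS'. ROWS is JSON, a list of rows, each an object with "xyz": the shift along the tool's x, y, z as a fraction of full scale, a list of three; "turn": the turn, a rotation vector about the tool's x, y, z as a fraction of full scale, a list of three; "fingers": the gripper's target within -1 to 1 (fully open at 1, half-way at 0, shut at -1). A call has 1 to 12 rows; each row shifts and turns the commanded pose from where the row before left it, along the tool's axes as they then stand; what a row does not reach is not made up. Full scale, the value 1, is 0.02 m for a shift and 4 degrees for a turn. A row lasts 1/8 s, in which the tool goes at most 62.5 mm and 10.7 degrees, less where a joint would pass 70% of its speed; a pose out of reach is approached as far as the arm can. A call with a number of a shift or a turn outside -1 to 1 is refused whole. A call with a gripper value outside its range is refused whole. The fingers move at their own pace and stop on an object; the grip force is fixed at half the most. Time passes only in rows, so rows that do not move let the fingers close. It gives the time, the measured TCP pose, the force, the opening and the grip force at its end, in the units of the state.
- get_obs(): the state, without advancing time (a new reading comes with each control period).
- get_image(name): name is "side" or "top"; returns a dict with "img" (420x560x3 uint8, red, green, blue), "mtx" (3x3 intrinsics, pixels), "eye" and "attitude" of the camera in the world. Camera axes: x right, y up, looking along -z (the intrinsics and any distortion apply to the point x, -y, -z); pixel columns grow to the right and rows downward; lengths in mm; the calibration is good to about 2 mm. A picture is of the moment at which its call begins. There is no depth.
- close_job(): hands the job in; it is judged then, once.
The state is a dict: "clock": time; "joint_pos": joint angles; "joint_velocities": joint speeds; "effort": joint torques, N m; "position": TCP position; "orientation": TCP orientation; "wrist_force": force on the tool from outside, world axes, zero at the start; "moment": the same for the moment, N m; "finger_gap": finger opening in mm; "grip_force": force on a finger pad.
Only numpy, scipy, OpenCV 4.12 (cv2) and the standard library are available. Lean on these libraries where they do the work, as an engineer would, in place of code of your own. Each camera call takes 0.05 s, during which the arm holds its last target. There are 200 camera calls.

## Working session

There is one attempt and no reset: what is moved stays moved. The work goes in short steps, Python scripts to look and compute and a shell command to move; the robot and the scene stay as the last step left them, time stands still between calls to the robot, and variables do not carry over. Pictures are saved under pics/ and viewed, at most 10 in all, crops included, and the job is handed in when it is done.

```bash
ls; mkdir -p pics; python3 - <<'E'
from workcell import *
import cv2,numpy as np
print({k:np.round(v,3).tolist() for k,v in get_obs().items()}); print(grip_point_offset)
for n in("side","top"):
    d=get_image(n); cv2.imwrite(f"pics/{n}0.png",d["img"][:,:,::-1]); print(n,d["mtx"],d["eye"],d["attitude"],[k for k in d])
E
```

```text
pics
{'clock': 0.0, 'joint_pos': [-1.315, 0.629, 0.038, 1.518, -0.027, 0.996, -0.02], 'joint_velocities': [0.0, 0.0, -0.0, 0.001, -0.002, -0.001, -0.001], 'effort': [-0.001, -56.339, 1.226, -19.345, 0.011, 0.01, -0.0], 'position': [205.356, 616.056, 230.384], 'orientation': [-0.0, 0.16, 0.987, -0.001], 'wrist_force': [-0.674, 0.509, -0.251], 'moment': [0.007, 0.002, 0.02], 'grip_force': 0.0, 'finger_gap': 85.408}
18.700000000000003
side [[457.45529535   0.         282.43940504]
 [  0.         457.45529535 204.14714297]
 [  0.           0.           1.        ]] [222.67738442 624.30930923 934.35107462] [-0.24949908 -0.09823048  0.34675029  0.89881323] ['img', 'mtx', 'eye', 'attitude']
top [[387.01960257   0.         278.67026554]
 [  0.         387.01960257 210.75955914]
 [  0.           0.           1.        ]] [533.68513048 -19.3167435  966.95592671] [-0.7021718  -0.03059104  0.02986133  0.71072305] ['img', 'mtx', 'eye', 'attitude']
```

View pics/side0.png

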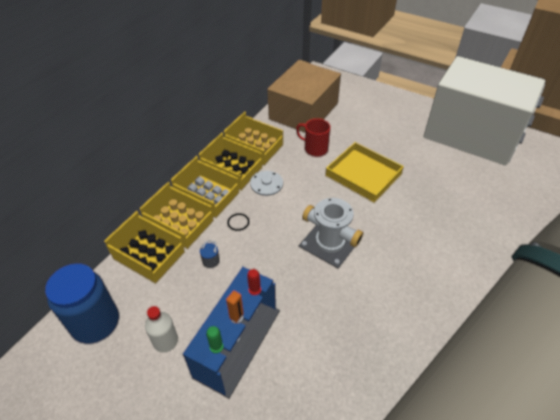

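View pics/top0.png

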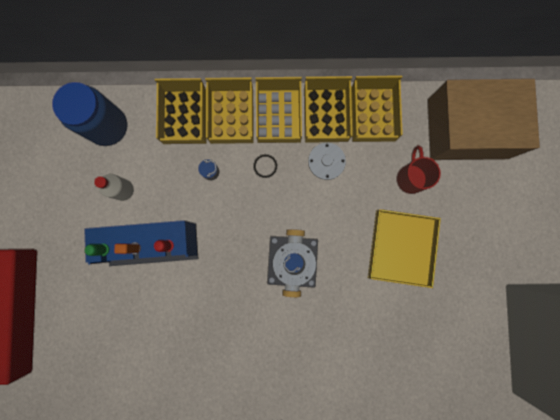

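The side view shows the rack at about (230,330) with the orange handle at (235,305), the housing at (333,225) and the tray at (365,172). In the top view they are at (140,243), (127,249), (293,263) and (405,248).

```bash
cat > h.py <<'E'
import numpy as np, cv2
from scipy.spatial.transform import Rotation as R
from workcell import *
def rot(q): return R.from_quat([q[1],q[2],q[3],q[0]]).as_matrix()
def ray(d,u,v):
    K=d["mtx"]; c=np.array([(u-K[0,2])/K[0,0],-(v-K[1,2])/K[1,1],-1.])
    return np.array(d["eye"]),rot(d["attitude"])@c
def plane(d,u,v,z):
    e,r=ray(d,u,v); return (e+r*(z-e[2])/r[2])
def tri(rs):
    A=[];b=[]
    for e,r in rs:
        r=r/np.linalg.norm(r);P=np.eye(3)-np.outer(r,r);A.append(P);b.append(P@e)
    return np.linalg.lstsq(np.vstack(A),np.hstack(b),rcond=None)[0]
def proj(d,p):
    c=rot(d["attitude"]).T@(np.array(p)-d["eye"]);K=d["mtx"]
    return K[0,0]*c[0]/-c[2]+K[0,2],K[1,1]*c[1]/c[2]+K[1,2]
def blob(img,lo,hi,box):
    hsv=cv2.cvtColor(img,cv2.COLOR_RGB2HSV);m=cv2.inRange(hsv,lo,hi)
    k=np.zeros_like(m);x0,y0,x1,y1=box;k[y0:y1,x0:x1]=m[y0:y1,x0:x1]
    cs,_=cv2.findContours(k,cv2.RETR_EXTERNAL,cv2.CHAIN_APPROX_NONE)
    c=max(cs,key=cv2.contourArea);return c,k
def st():
    o=get_obs();print({k:np.round(o[k],2).tolist() for k in("clock","position","orientation","wrist_force","moment","finger_gap","grip_force")})
E
python3 - <<'E'
from h import *
t=get_image("top");s=get_image("side")
def quad(c): return cv2.boxPoints(cv2.minAreaRect(c))
# tray top rim z=34
c,_=blob(t["img"],(20,120,80),(35,255,255),(350,190,460,300))
b=quad(c);w=np.array([plane(t,u,v,34) for u,v in b]);print("tray",b.round(1).tolist(),w.round(1).tolist(),w.mean(0).round(1))
c,_=blob(s["img"],(20,120,80),(35,255,255),(310,130,420,215))
b=quad(c);w=np.array([plane(s,u,v,34) for u,v in b]);print("tray side",w.round(1).tolist(),w.mean(0).round(1))
# rack blue
c,_=blob(t["img"],(105,100,40),(125,255,255),(60,200,230,280))
b=quad(c);print("rack",b.round(1).tolist(),np.array([plane(t,u,v,120) for u,v in b]).round(1).tolist())
# orange handle
for n,d,bx in(("top",t,(105,235,150,262)),("side",s,(220,285,250,330))):
    c,k=blob(d["img"],(5,150,60),(17,255,255),bx);print(n,cv2.boundingRect(c),quad(c).round(1).tolist(),[plane(d,*cv2.minAreaRect(c)[0],z).round(1).tolist() for z in(160,200)])
# view
a=cv2.resize(t["img"][205:285,70:215],None,fx=4,fy=4,interpolation=cv2.INTER_CUBIC)
b=cv2.resize(t["img"][225:305,260:330],None,fx=3,fy=4,interpolation=cv2.INTER_CUBIC)
top=np.hstack([a,b])
e=cv2.resize(s["img"][265:395,180:285],None,fx=2.2,fy=2.2,interpolation=cv2.INTER_CUBIC)
f=cv2.resize(s["img"][190:270,295:370],None,fx=3.5,fy=3.5,interpolation=cv2.INTER_CUBIC)[:e.shape[0]]
print(a.shape,b.shape,e.shape,f.shape)
bot=np.zeros((280,top.shape[1],3),np.uint8);bot[:min(280,e.shape[0]),:e.shape[1]]=e[:280];bot[:f.shape[0],300:300+f.shape[1]]=f[:280]
cv2.imwrite("pics/crop1.png",np.vstack([top,bot])[:, :800,::-1])
E
```

```text
tray [[369.20001220703125, 279.6000061035156], [378.0, 209.10000610351562], [441.20001220703125, 217.0], [432.3999938964844, 287.6000061035156]] [[446.4, -232.4, 34.0], [614.7, -259.1, 34.0], [593.7, -411.2, 34.0], [426.0, -382.2, 34.0]] [ 520.2 -321.2   34. ]
tray side [[609.0, -233.9, 34.0], [632.2, -422.4, 34.0], [424.7, -376.4, 34.0], [419.0, -203.7, 34.0]] [ 521.2 -309.1   34. ]
rack [[84.0999984741211, 228.39999389648438], [193.39999389648438, 220.0], [196.10000610351562, 255.3000030517578], [86.80000305175781, 263.70001220703125]] [[572.8, 407.6, 120.0], [588.3, 168.4, 120.0], [511.2, 161.9, 120.0], [495.9, 399.3, 120.0]]
top (115, 244, 13, 9) [[115.0, 244.0], [127.0, 244.0], [127.0, 252.0], [115.0, 252.0]] [[529.2, 309.5, 160.0], [529.5, 293.2, 200.0]]
side (227, 292, 15, 29) [[225.5, 293.5], [238.1999969482422, 291.0], [243.6999969482422, 318.5], [231.0, 321.0]] [[531.3, 294.5, 160.0], [515.3, 311.5, 200.0]]
(320, 580, 3) (320, 210, 3) (286, 231, 3) (280, 262, 3)
```

View pics/crop1.png

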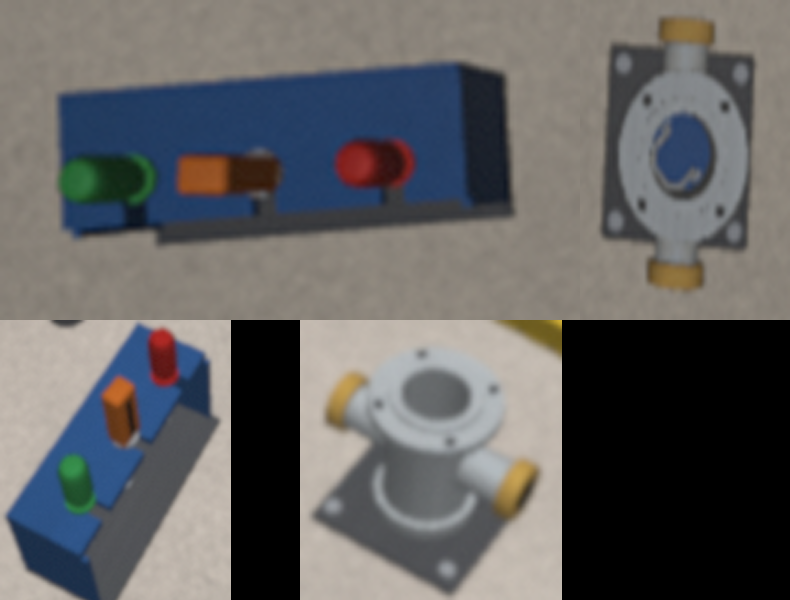

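The crop shows the bail wire as an arc on the image-left (+y) side of the bore, and the handle's top face at top-view pixel (120.6,248.5). The slots open downward in the image (-x).

```bash
python3 - <<'E'
from h import *
t=get_image("top");s=get_image("side")
print("handle top: ",plane(t,120.6-.0,248.5,200).round(1),plane(s,234.1,296.8,200).round(1))
a=plane(t,85,228.75,120);b=plane(t,185,220.75,120);d=a-b;print("rack back edge",a.round(1),b.round(1),np.hypot(*d[:2]).round(1),np.degrees(np.arctan2(-d[0],d[1])).round(2))
# slots: red collar / green collar
print("red top",plane(t,70+362/4,205+163/4,200).round(1))
# housing flange: bright gray, at z=122
for n,d,bx in(("top",t,(268,235,322,295)),("side",s,(305,190,360,235))):
    g=d["img"].astype(int);m=((g.max(2)-g.min(2)<25)&(g.min(2)>125)) if n=="x" else None
# mouth: search circle outlines with a projected check: dark-mouth interior
hsv=cv2.cvtColor(t["img"],cv2.COLOR_RGB2HSV);m=cv2.inRange(hsv,(100,90,30),(125,255,255));k=np.zeros_like(m);k[240:290,270:320]=m[240:290,270:320]
ys,xs=np.nonzero(k);print("cap blue bbox",xs.min(),xs.max(),ys.min(),ys.max())
for p in((224.5/1,0),):pass
# gold ports ends
for n,d,bxs in(("top",t,((280,225,312,240),(280,287,312,302))),("side",s,((298,200,318,226),(345,225,368,250)))):
    for bx in bxs:
        c,_=blob(d["img"],(12,90,80),(30,255,255),bx);r=cv2.minAreaRect(c);print(n,"port",np.round(r[0],1),r[1])
big=[cv2.resize(t["img"][236:292,266:322],(560,560),interpolation=cv2.INTER_CUBIC)]
cv2.imwrite("pics/mouth.png",big[0][:,:,::-1])
E
```

```text
handle top:  [528.5 293.9 200. ] [527.  296.5 200. ]
rack back edge [571.9 405.6 120. ] [586.8 186.7 120. ] 219.4 3.89
red top [532.9 215.2 200. ]
cap blue bbox 286 302 254 271
top port [295.  232.5] (5.0, 16.0)
top port [291.4 293.6] (17.294940948486328, 6.252786159515381)
side port [306.6 211.8] (5.366562843322754, 15.205260276794434)
side port [356.  237.7] (7.023165225982666, 16.600208282470703)
```

View pics/mouth.png

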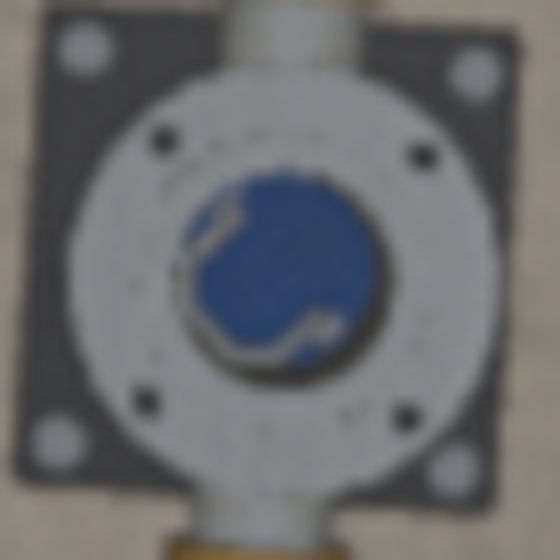

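The cap and fallen bail are clear. The lugs are at crop (235,210) and (325,325), and the bar is at the lower left near (203,315). First move: turn the tool so the fingers close along rack x.

```bash
python3 -m handwheel '[{"xyz":[0,0,0],"turn":[0,0,1],"fingers":1},{"xyz":[0,0,0],"turn":[0,0,1],"fingers":1},{"xyz":[0,0,0],"turn":[0,0,1],"fingers":1},{"xyz":[0,0,0],"turn":[0,0,1],"fingers":1},{"xyz":[0,0,0],"turn":[0,0,1],"fingers":1},{"xyz":[0,0,0],"turn":[0,0,1],"fingers":1},{"xyz":[0,0,0],"turn":[0,0,1],"fingers":1},{"xyz":[0,0,0],"turn":[0,0,1],"fingers":1},{"xyz":[0,0,0],"turn":[0,0,1],"fingers":1}]'
python3 -m handwheel '[{"xyz":[0,0,0],"turn":[0,0,1],"fingers":1},{"xyz":[0,0,0],"turn":[0,0,1],"fingers":1},{"xyz":[0,0,0],"turn":[0,0,1],"fingers":1},{"xyz":[0,0,0],"turn":[0,0,1],"fingers":1},{"xyz":[0,0,0],"turn":[0,0,1],"fingers":1},{"xyz":[0,0,0],"turn":[0,0,1],"fingers":1},{"xyz":[0,0,0],"turn":[0,0,1],"fingers":1},{"xyz":[0,0,0],"turn":[0,0,0.9],"fingers":1}]'
cat >> h.py <<'E'
def go(p,yaw_y=None):
    "tool-axis shift (units of 20mm) from the present TCP to p; yaw of tool y"
    o=get_obs();M=rot(o["orientation"]);d=M.T@(np.array(p,float)-o["position"])
    print("to",np.round(p,1),"units",(d/20).round(2).tolist(),"yaw tool y",np.degrees(np.arctan2(M[1,1],M[0,1])).round(1),"tilt",np.degrees(np.arccos(-M[2,2])).round(2))
E
python3 - <<'E'
from h import *
t=get_image("top");s=get_image("side");st()
f=lambda x,y:(266+(x+.5)/10-.5,236+(y+.5)/10-.5)
P=lambda c,z:plane(t,*f(*c),z)
bl=[(163,140),(422,156),(405,417),(147,402)]
w=np.array([P(c,122) for c in bl]);print("mouth",w.mean(0).round(1), w.round(1).tolist())
# side view bolts (crop 3.5x offset 295,190; crop drawn at x300,y320)
g=lambda x,y:(295+(x-300)/3.5,190+(y-320)/3.5)
w2=np.array([plane(s,*g(*c),122) for c in((422,354),(493,389),(450,442),(378,404))]);print("mouth side",w2.mean(0).round(1))
l1,l2=P((235,210),64),P((325,325),64);h=l1-l2;print("lugs",l1.round(1),l2.round(1),np.linalg.norm(h).round(1),"mid",((l1+l2)/2).round(1),"hinge ang",np.degrees(np.arctan2(h[1],h[0])).round(1))
b=P((203,315),70);print("bar",b.round(1),"dir from mouth",np.degrees(np.arctan2(*(b-w.mean(0))[[1,0]])).round(1))
for c in((187,270),(228,350),(190,250),(265,355)):print("bail pt",P(c,69).round(1))
u,v=proj(t,[528,295,200]);print(u,v)
go([527.8,295.2,260])
E
```

```text
clock: 1.42
position: [205.5, 616.6, 231.2]
orientation: [-0.0, 0.458, 0.889, -0.0]
wrist_force: [1.0, 0.2, 0.0]
finger_gap: 85.5
grip_force: 0.0
clock: 2.42
position: [205.4, 616.7, 231.2]
orientation: [-0.0, 0.683, 0.73, -0.0]
wrist_force: [-0.0, -0.8, -0.1]
finger_gap: 85.2
grip_force: 0.0
{'clock': 2.52, 'position': [205.37, 616.65, 231.17], 'orientation': [0.0, 0.68, 0.73, -0.0], 'wrist_force': [-0.62, 0.06, 0.03], 'moment': [-0.04, 0.0, 0.0], 'finger_gap': 85.53, 'grip_force': 0.0}
mouth [491.3 -50.6 122. ] [[521.5, -24.8, 122.0], [517.3, -81.0, 122.0], [461.3, -76.3, 122.0], [465.2, -20.6, 122.0]]
mouth side [489.6 -47.  122. ]
lugs [504.3 -41.6  64. ] [477.6 -62.1  64. ] 33.6 mid [490.9 -51.8  64. ] hinge ang 37.5
bar [480.6 -33.8  70. ] dir from mouth 122.5
bail pt [490.9 -30.3  69. ]
bail pt [472.5 -39.4  69. ]
bail pt [495.4 -31.   69. ]
bail pt [471.3 -47.9  69. ]
120.05900874888803 248.74994453328173
to [527.8 295.2 260. ] units [-17.15, 14.97, -1.44] yaw tool y 4.0 tilt 0.02
```

```bash
python3 -m handwheel '[{"xyz":[-0.95,0.83,0],"turn":[0,0,0],"fingers":1},{"xyz":[-0.95,0.83,0],"turn":[0,0,0],"fingers":1},{"xyz":[-0.95,0.83,0],"turn":[0,0,0],"fingers":1},{"xyz":[-0.95,0.83,0],"turn":[0,0,0],"fingers":1},{"xyz":[-0.95,0.83,0],"turn":[0,0,0],"fingers":1},{"xyz":[-0.95,0.83,0],"turn":[0,0,0],"fingers":1},{"xyz":[-0.95,0.83,0],"turn":[0,0,0],"fingers":1},{"xyz":[-0.95,0.83,0],"turn":[0,0,0],"fingers":1},{"xyz":[-0.95,0.83,0],"turn":[0,0,0],"fingers":1}]'
python3 -m handwheel '[{"xyz":[-0.95,0.83,0],"turn":[0,0,0],"fingers":1},{"xyz":[-0.95,0.83,0],"turn":[0,0,0],"fingers":1},{"xyz":[-0.95,0.83,0],"turn":[0,0,0],"fingers":1},{"xyz":[-0.95,0.83,0],"turn":[0,0,0],"fingers":1},{"xyz":[-0.95,0.83,0],"turn":[0,0,0],"fingers":1},{"xyz":[-0.95,0.83,0],"turn":[0,0,0],"fingers":1},{"xyz":[-0.95,0.83,0],"turn":[0,0,0],"fingers":1},{"xyz":[-0.95,0.83,0],"turn":[0,0,0],"fingers":1},{"xyz":[-0.95,0.83,0],"turn":[0,0,0],"fingers":1},{"xyz":[0,0,0],"turn":[0,0,0],"fingers":1}]'
python3 - <<'E'
from h import *
go([527.8,295.2,149.5])
a=[cv2.resize(get_image("side")["img"][210:370,150:310],None,fx=3,fy=3),cv2.resize(get_image("top")["img"][200:300,70:200],None,fx=2.4,fy=2.4)]
o=np.zeros((480,800,3),np.uint8);o[:480,:480]=a[0];o[:240,480:792]=a[1];cv2.imwrite("pics/app.png",o[:,:,::-1])
E
```

```text
clock: 3.65
position: [368.5, 453.4, 231.6]
orientation: [0.0, 0.683, 0.73, 0.0]
wrist_force: [0.1, 0.5, 0.5]
finger_gap: 85.3
grip_force: 0.0
clock: 4.9
position: [529.4, 291.3, 231.7]
orientation: [0.001, 0.685, 0.729, -0.0]
wrist_force: [0.4, -0.2, 0.3]
finger_gap: 85.4
grip_force: 0.0
to [527.8 295.2 149.5] units [0.2, -0.07, 4.11] yaw tool y 3.6 tilt 0.13
```

View pics/app.png

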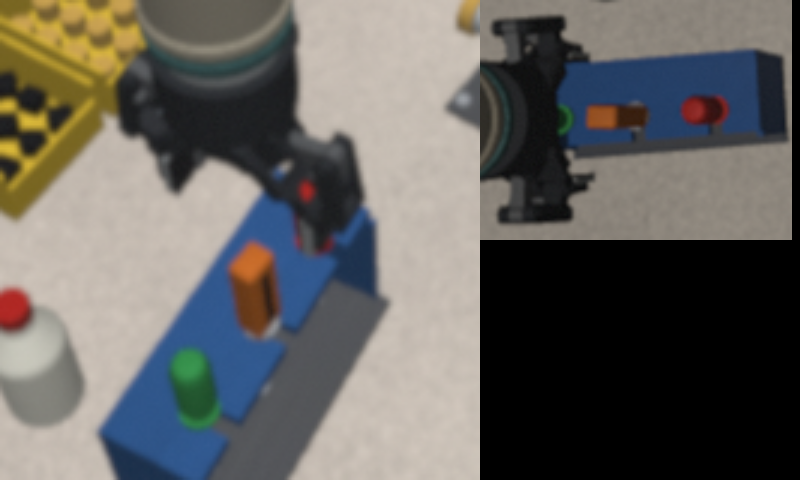

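The side view shows the open fingers above and around the orange handle, with the neighbouring tools clear. Next is to descend and close.

```bash
python3 -m handwheel '[{"xyz":[0.2,-0.07,0.8],"turn":[0,0,0],"fingers":1},{"xyz":[0,0,0.8],"turn":[0,0,0],"fingers":1},{"xyz":[0,0,0.8],"turn":[0,0,0],"fingers":1},{"xyz":[0,0,0.8],"turn":[0,0,0],"fingers":1},{"xyz":[0,0,0.6],"turn":[0,0,0],"fingers":1},{"xyz":[0,0,0.3],"turn":[0,0,0],"fingers":1},{"xyz":[0,0,0],"turn":[0,0,0],"fingers":1}]'
python3 -m handwheel '[{"xyz":[0,0,0],"turn":[0,0,0],"fingers":-0.3},{"xyz":[0,0,0],"turn":[0,0,0],"fingers":-0.3},{"xyz":[0,0,0],"turn":[0,0,0],"fingers":-0.5},{"xyz":[0,0,0],"turn":[0,0,0],"fingers":-1},{"xyz":[0,0,0],"turn":[0,0,0],"fingers":-1},{"xyz":[0,0,0],"turn":[0,0,0],"fingers":-1},{"xyz":[0,0,0],"turn":[0,0,0],"fingers":-1},{"xyz":[0,0,0],"turn":[0,0,0],"fingers":-1}]'; python3 -c "
from h import *;st()"
```

```text
clock: 5.88
position: [525.5, 299.9, 148.9]
orientation: [-0.0, 0.682, 0.731, -0.0]
wrist_force: [-0.9, -0.2, -0.9]
finger_gap: 85.4
grip_force: 0.0
clock: 6.88
position: [525.8, 300.2, 149.6]
orientation: [0.0, 0.682, 0.731, 0.0]
wrist_force: [-0.6, 0.2, 4.4]
finger_gap: 19.2
grip_force: 59.6
{'clock': 6.88, 'position': [525.77, 300.18, 149.61], 'orientation': [0.0, 0.68, 0.73, 0.0], 'wrist_force': [-0.57, 0.18, 4.42], 'moment': [0.02, 0.1, 0.01], 'finger_gap': 19.2, 'grip_force': 59.63}
```

```bash
python3 -m handwheel '[{"xyz":[0,0,-0.25],"turn":[0,0,0],"fingers":-1},{"xyz":[0,0,-0.25],"turn":[0,0,0],"fingers":-1},{"xyz":[0,0,0],"turn":[0,0,0],"fingers":-1},{"xyz":[0,-0.4,0],"turn":[0,0,0],"fingers":-1},{"xyz":[0,-0.6,0],"turn":[0,0,0],"fingers":-1},{"xyz":[0,-0.8,0],"turn":[0,0,0],"fingers":-1},{"xyz":[0,-1,0],"turn":[0,0,0],"fingers":-1},{"xyz":[0,-1,0],"turn":[0,0,0],"fingers":-1},{"xyz":[0,-0.7,0],"turn":[0,0,0],"fingers":-1},{"xyz":[0,0,0],"turn":[0,0,0],"fingers":-1},{"xyz":[0,0,0],"turn":[0,0,0],"fingers":-1}]'
python3 - <<'E'
from h import *
go([460,-20,290]);t=get_image("top");s=get_image("side")
p=get_obs()["position"]
for n,d,sz in(("side",s,110),("top",t,90)):
    u,v=proj(d,[p[0],p[1]-3,p[2]-40]);print(n,u,v)
    u,v=int(u),int(v);c=d["img"][max(0,v-sz//2):v+sz//2,max(0,u-sz//2):u+sz//2]
    cv2.imwrite(f"pics/{n}2.png",cv2.resize(c,(390,390))[:,:,::-1])
cv2.imwrite("pics/h2.png",np.hstack([cv2.imread("pics/side2.png"),cv2.imread("pics/top2.png")]))
E
```

```text
clock: 8.25
position: [436.7, 294.0, 159.5]
orientation: [0.0, 0.682, 0.731, 0.001]
wrist_force: [-0.1, -0.3, -1.5]
finger_gap: 19.6
grip_force: 59.1
to [460 -20 290] units [-15.74, 0.09, -6.53] yaw tool y 4.0 tilt 0.08
side 278.184048045996 338.1388231958531
top 136.32671027883433 290.68583608032526
```

View pics/h2.png

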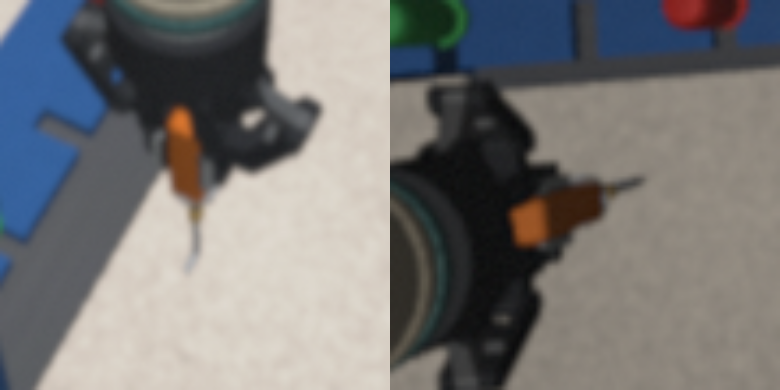

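The side view shows the hanging puller with its hook end at crop (190,268). In the top view the hook end is at crop (250,178). I'll triangulate it while moving over towards the housing.

```bash
python3 - <<'E'
from h import *
t=get_image("top");s=get_image("side")
S=lambda x,y:ray(s,223+x/3.545,283+y/3.545)
T=lambda x,y:ray(t,91+x/4.333,245+y/4.333)
print("hook",tri([S(190,268),T(252,178)]).round(1))
print("ferrule",tri([S(196,213),T(221,190)]).round(1))
print("handle low end",tri([S(188,198),T(211,192)]).round(1))
print("handle top ctr",tri([S(180,115),T(140,222)]).round(1), get_obs()["position"].round(1) if hasattr(get_obs()["position"],"round") else get_obs()["position"])
p=[437,290,210];print(proj(t,p),proj(t,[437,290,40]))
go([460,-20,290])
E
python3 -m handwheel '[{"xyz":[-0.2,0,-1],"turn":[0,0,0],"fingers":-1},{"xyz":[-0.4,0,-1],"turn":[0,0,0],"fingers":-1},{"xyz":[-0.7,0,-1],"turn":[0,0,-1],"fingers":-1},{"xyz":[-1,0,-1],"turn":[0,0,-1],"fingers":-1},{"xyz":[-1,0,-1],"turn":[0,0,-1],"fingers":-1},{"xyz":[-1,0,-1],"turn":[0,0,-1],"fingers":-1},{"xyz":[-1,0,-0.5],"turn":[0,0,-1],"fingers":-1},{"xyz":[-1,0,0],"turn":[0,0,-1],"fingers":-1},{"xyz":[-1,0.3,0],"turn":[0,0,-1],"fingers":-1},{"xyz":[-1,0.5,0],"turn":[0,0,-0.5],"fingers":-1},{"xyz":[0,0,0],"turn":[0,0,0],"fingers":-1},{"xyz":[0,0,0],"turn":[0,0,0],"fingers":-1}]'
python3 -c "
from h import *;st();go([487,-60,290])"
```

```text
hook [438.3 293.5  30.4]
ferrule [437.9 288.3  92.4]
handle low end [440.4 288.6 108.2]
handle top ctr [440.1 289.  200. ] [436.5 293.7 159.3]
(np.float64(119.44151533359314), np.float64(296.2072726816945)) (np.float64(149.01304696533464), np.float64(286.5359010850478))
to [460 -20 290] units [-15.73, 0.1, -6.54] yaw tool y 3.9 tilt 0.03
clock: 9.95
position: [498.0, 146.0, 289.0]
orientation: [-0.001, 0.47, 0.883, -0.0]
wrist_force: [0.4, -0.3, -1.7]
finger_gap: 19.3
grip_force: 59.1
{'clock': 9.95, 'position': [498.01, 145.99, 289.01], 'orientation': [-0.0, 0.47, 0.88, -0.0], 'wrist_force': [0.43, -0.31, -1.72], 'moment': [-0.0, 0.03, 0.0], 'finger_gap': 19.34, 'grip_force': 59.14}
to [487 -60 290] units [-8.24, -6.21, -0.05] yaw tool y 33.9 tilt 0.08
```

```bash
python3 -c "
from h import *;go([484.3,-42.6,275])"
python3 -m handwheel '[{"xyz":[-0.5,-0.35,0],"turn":[0,0,0],"fingers":-1},{"xyz":[-0.8,-0.6,0],"turn":[0,0,0],"fingers":-1},{"xyz":[-0.9,-0.7,0],"turn":[0,0,0],"fingers":-1},{"xyz":[-0.9,-0.7,0],"turn":[0,0,0],"fingers":-1},{"xyz":[-0.9,-0.7,0],"turn":[0,0,0],"fingers":-1},{"xyz":[-0.9,-0.7,0],"turn":[0,0,0],"fingers":-1},{"xyz":[-0.9,-0.7,0],"turn":[0,0,0],"fingers":-1},{"xyz":[-0.7,-0.5,0],"turn":[0,0,0],"fingers":-1},{"xyz":[-0.4,-0.3,0],"turn":[0,0,0],"fingers":-1},{"xyz":[0,0,0],"turn":[0,0,0],"fingers":-1},{"xyz":[0,0,0],"turn":[0,0,0],"fingers":-1}]'
python3 -c "
from h import *;go([484.3,-42.6,275]);st()"
```

```text
to [484.3 -42.6 275. ] units [-7.44, -5.83, 0.7] yaw tool y 33.9 tilt 0.08
clock: 11.32
position: [488.8, -26.6, 289.2]
orientation: [-0.0, 0.469, 0.883, 0.0]
wrist_force: [0.0, -0.8, -1.5]
finger_gap: 19.5
grip_force: 59.1
to [484.3 -42.6 275. ] units [-0.54, -0.63, 0.71] yaw tool y 34.0 tilt 0.04
{'clock': 11.32, 'position': [488.79, -26.6, 289.2], 'orientation': [-0.0, 0.47, 0.88, 0.0], 'wrist_force': [0.03, -0.77, -1.54], 'moment': [0.05, -0.02, -0.03], 'finger_gap': 19.52, 'grip_force': 59.15}
```

```bash

python3 -m handwheel '[{"xyz":[-0.3,-0.35,0.2],"turn":[0,0,0],"fingers":-1},{"xyz":[-0.24,-0.28,0.2],"turn":[0,0,0],"fingers":-1},{"xyz":[0,0,0.2],"turn":[0,0,0],"fingers":-1},{"xyz":[0,0,0.1],"turn":[0,0,0],"fingers":-1},{"xyz":[0,0,0],"turn":[0,0,0],"fingers":-1},{"xyz":[0,0,0],"turn":[0,0,0],"fingers":-1}]'
python3 - <<'E'
from h import *
go([484.3,-42.6,275]);t=get_image("top");s=get_image("side")
a=cv2.resize(s["img"][160:260,280:380],(400,400),interpolation=cv2.INTER_CUBIC)
b=cv2.resize(t["img"][215:315,245:345],(400,400),interpolation=cv2.INTER_CUBIC)
cv2.imwrite("pics/h3.png",np.hstack([a,b])[:,:,::-1])
E
```

```text
clock: 12.08
position: [484.5, -43.3, 275.3]
orientation: [0.0, 0.47, 0.883, 0.0]
wrist_force: [0.3, -0.0, -1.9]
finger_gap: 18.8
grip_force: 59.2
to [484.3 -42.6 275. ] units [0.03, 0.01, 0.02] yaw tool y 34.0 tilt 0.01
```

View pics/h3.png

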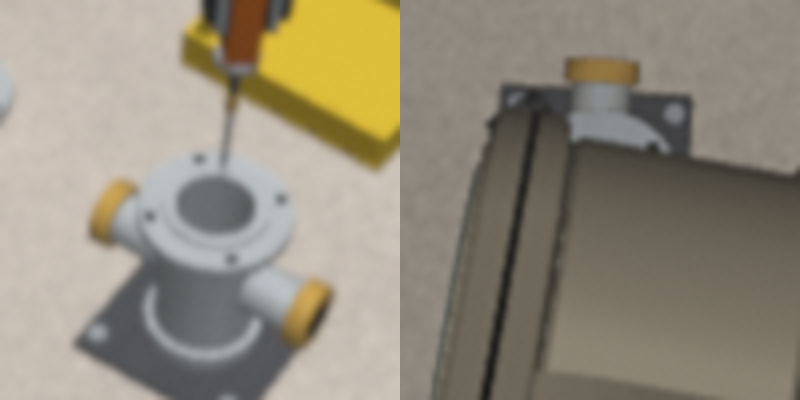

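The side view shows the shank coming down over the mouth, with its visible end at crop (225,165) and the mouth centre at (217,205). The top view is hidden by the arm. I'll check the prediction against that.

```bash
python3 - <<'E'
from h import *
s=get_image("side")
f=lambda p:[round(4*(a-b),1) for a,b in zip(proj(s,p),(280,160))]
for z in(152,160,165,200):print(z,f([488.3,-44.9,z]))
print("mouth",f([489.6,-47,122]))
# dark shank centre by row in crop near predicted
g=cv2.resize(s["img"][160:260,280:380],(400,400),interpolation=cv2.INTER_CUBIC).min(2).astype(int)
for y in range(84,196,6):
    r=g[y,200:260];print(y,200+int(r.argmin()),r.min(),end=" | ")
E
```

```text
152 [np.float64(219.5), np.float64(176.6)]
160 [np.float64(220.6), np.float64(167.2)]
165 [np.float64(221.4), np.float64(161.3)]
200 [np.float64(226.5), np.float64(118.7)]
mouth [np.float64(215.0), np.float64(207.7)]
84 248 31 | 90 254 31 | 96 259 33 | 102 231 65 | 108 230 80 | 114 230 115 | 120 229 127 | 126 228 128 | 132 227 131 | 138 226 131 | 144 225 133 | 150 225 136 | 156 224 132 | 162 223 140 | 168 222 154 | 174 221 144 | 180 215 114 | 186 224 101 | 192 236 97 |
```

```bash

python3 -m handwheel '[{"xyz":[0,0,0.3],"turn":[0,0,0],"fingers":-1},{"xyz":[0,0,0.4],"turn":[0,0,0],"fingers":-1},{"xyz":[0,0,0.4],"turn":[0,0,0],"fingers":-1},{"xyz":[0,0,0.4],"turn":[0,0,0],"fingers":-1},{"xyz":[0,0,0.3],"turn":[0,0,0],"fingers":-1},{"xyz":[0,0,0],"turn":[0,0,0],"fingers":-1}]'
python3 -m handwheel '[{"xyz":[0,0,0.4],"turn":[0,0,0],"fingers":-1},{"xyz":[0,0,0.4],"turn":[0,0,0],"fingers":-1},{"xyz":[0,0,0.4],"turn":[0,0,0],"fingers":-1},{"xyz":[0,0,0.3],"turn":[0,0,0],"fingers":-1},{"xyz":[0,0,0.1],"turn":[0,0,0],"fingers":-1},{"xyz":[0,0,0],"turn":[0,0,0],"fingers":-1},{"xyz":[0,0,0],"turn":[0,0,0],"fingers":-1}]'
python3 -c "
from h import *;st();go([484.3,-42.6,206])"
```

```text
clock: 12.98
position: [484.0, -43.5, 238.8]
orientation: [-0.001, 0.47, 0.883, -0.0]
wrist_force: [-0.1, -0.4, -0.4]
finger_gap: 19.4
grip_force: 59.2
clock: 13.85
position: [484.5, -43.5, 207.5]
orientation: [0.0, 0.47, 0.883, 0.0]
wrist_force: [-0.2, -0.3, -1.0]
finger_gap: 19.6
grip_force: 59.2
{'clock': 13.85, 'position': [484.49, -43.49, 207.49], 'orientation': [0.0, 0.47, 0.88, 0.0], 'wrist_force': [-0.24, -0.32, -1.01], 'moment': [-0.03, -0.03, 0.06], 'finger_gap': 19.62, 'grip_force': 59.16}
to [484.3 -42.6 206. ] units [0.04, 0.02, 0.07] yaw tool y 34.0 tilt 0.03
```

```bash

python3 -m handwheel '[{"xyz":[0,0,0.1],"turn":[0,0,0],"fingers":-1},{"xyz":[0,0,0.1],"turn":[0,0,0],"fingers":-1},{"xyz":[0,0,0.1],"turn":[0,0,0],"fingers":-1},{"xyz":[0,0,0],"turn":[0,0,0],"fingers":-1}]' | grep -E 'pos|force'
python3 -m handwheel '[{"xyz":[0,0,0.1],"turn":[0,0,0],"fingers":-1},{"xyz":[0,0,0.1],"turn":[0,0,0],"fingers":-1},{"xyz":[0,0,0.1],"turn":[0,0,0],"fingers":-1},{"xyz":[0,0,0],"turn":[0,0,0],"fingers":-1}]' | grep -E 'pos|force'
```

```text
position: [484.2, -43.5, 201.1]
wrist_force: [-0.2, 0.0, -0.9]
grip_force: 59.2
position: [484.2, -43.5, 195.1]
wrist_force: [0.5, 0.5, -1.1]
grip_force: 59.2
```

```bash

python3 -m handwheel '[{"xyz":[0,0,0.05],"turn":[0,0,0],"fingers":-1},{"xyz":[0,0,0.05],"turn":[0,0,0],"fingers":-1},{"xyz":[0,0,0.05],"turn":[0,0,0],"fingers":-1},{"xyz":[0,0,0],"turn":[0,0,0],"fingers":-1}]' | grep -E 'pos|wrist'
python3 -m handwheel '[{"xyz":[0,0,0.05],"turn":[0,0,0],"fingers":-1},{"xyz":[0,0,0],"turn":[0,0,0],"fingers":-1}]' | grep -E 'pos|wrist'
```

```text
position: [484.2, -43.5, 192.2]
wrist_force: [0.6, -0.2, -2.3]
position: [484.2, -43.5, 191.2]
wrist_force: [-0.2, 0.1, -0.4]
```

```bash

python3 -m handwheel '[{"xyz":[0,0,0.05],"turn":[0,0,0],"fingers":-1},{"xyz":[0,0,0],"turn":[0,0,0],"fingers":-1}]' | grep -E 'pos|wrist'
```

```text
position: [484.2, -43.5, 190.2]
wrist_force: [0.4, -0.7, -1.1]
```

```bash

python3 -m handwheel '[{"xyz":[0,0,0.05],"turn":[0,0,0],"fingers":-1},{"xyz":[0,0,0],"turn":[0,0,0],"fingers":-1}]' | grep -E 'pos|wrist'
```

```text
position: [484.2, -43.5, 189.2]
wrist_force: [-0.0, -0.3, -1.1]
```

```bash
cat > ck.py <<'E'
import sys
from workcell import get_obs
o=get_obs();f=o["wrist_force"];print("z",round(o["position"][2],2),"f",[round(x,1) for x in f])
sys.exit(not(float(sys.argv[1])<f[2]<float(sys.argv[2])))
E
python3 -m handwheel '[{"xyz":[0,0,0.025],"turn":[0,0,0],"fingers":-1},{"xyz":[0,0,0],"turn":[0,0,0],"fingers":-1}]' >o; python3 ck.py -5 2 &&
python3 -m handwheel '[{"xyz":[0,0,0.025],"turn":[0,0,0],"fingers":-1},{"xyz":[0,0,0],"turn":[0,0,0],"fingers":-1}]' >o; python3 ck.py -5 2 &&
python3 -m handwheel '[{"xyz":[0,0,0.025],"turn":[0,0,0],"fingers":-1},{"xyz":[0,0,0],"turn":[0,0,0],"fingers":-1}]' >o; python3 ck.py -5 2 &&
python3 -m handwheel '[{"xyz":[0,0,0.025],"turn":[0,0,0],"fingers":-1},{"xyz":[0,0,0],"turn":[0,0,0],"fingers":-1}]' >o; python3 ck.py -5 2 &&
python3 -m handwheel '[{"xyz":[0,0,0.025],"turn":[0,0,0],"fingers":-1},{"xyz":[0,0,0],"turn":[0,0,0],"fingers":-1}]' >o; python3 ck.py -5 2 &&
python3 -m handwheel '[{"xyz":[0,0,0.025],"turn":[0,0,0],"fingers":-1},{"xyz":[0,0,0],"turn":[0,0,0],"fingers":-1}]' >o; python3 ck.py -5 2 &&
python3 -m handwheel '[{"xyz":[0,0,0.025],"turn":[0,0,0],"fingers":-1},{"xyz":[0,0,0],"turn":[0,0,0],"fingers":-1}]' >o; python3 ck.py -5 2 &&
python3 -m handwheel '[{"xyz":[0,0,0.025],"turn":[0,0,0],"fingers":-1},{"xyz":[0,0,0],"turn":[0,0,0],"fingers":-1}]' >o; python3 ck.py -5 2
```

```text
z 188.74 f [np.float64(-0.6), np.float64(-0.5), np.float64(-1.7)]
z 188.25 f [np.float64(-0.3), np.float64(0.4), np.float64(-1.6)]
z 187.75 f [np.float64(-0.0), np.float64(0.2), np.float64(-1.4)]
z 187.26 f [np.float64(0.4), np.float64(-0.3), np.float64(-1.0)]
z 186.76 f [np.float64(0.5), np.float64(0.3), np.float64(-1.3)]
z 186.26 f [np.float64(0.5), np.float64(-1.1), np.float64(-0.8)]
z 185.76 f [np.float64(0.4), np.float64(0.6), np.float64(-2.4)]
z 185.26 f [np.float64(-1.1), np.float64(-0.9), np.float64(-0.9)]
```

```bash

python3 -m handwheel '[{"xyz":[0,0,0.03],"turn":[0,0,0],"fingers":-1},{"xyz":[0,0,0],"turn":[0,0,0],"fingers":-1}]' >o; python3 ck.py -5 2 &&
python3 -m handwheel '[{"xyz":[0,0,0.03],"turn":[0,0,0],"fingers":-1},{"xyz":[0,0,0],"turn":[0,0,0],"fingers":-1}]' >o; python3 ck.py -5 2 &&
python3 -m handwheel '[{"xyz":[0,0,0.03],"turn":[0,0,0],"fingers":-1},{"xyz":[0,0,0],"turn":[0,0,0],"fingers":-1}]' >o; python3 ck.py -5 2 &&
python3 -m handwheel '[{"xyz":[0,0,0.03],"turn":[0,0,0],"fingers":-1},{"xyz":[0,0,0],"turn":[0,0,0],"fingers":-1}]' >o; python3 ck.py -5 2 &&
python3 -m handwheel '[{"xyz":[0,0,0.03],"turn":[0,0,0],"fingers":-1},{"xyz":[0,0,0],"turn":[0,0,0],"fingers":-1}]' >o; python3 ck.py -5 2 &&
python3 -m handwheel '[{"xyz":[0,0,0.03],"turn":[0,0,0],"fingers":-1},{"xyz":[0,0,0],"turn":[0,0,0],"fingers":-1}]' >o; python3 ck.py -5 2 &&
python3 -m handwheel '[{"xyz":[0,0,0.03],"turn":[0,0,0],"fingers":-1},{"xyz":[0,0,0],"turn":[0,0,0],"fingers":-1}]' >o; python3 ck.py -5 2 &&
python3 -m handwheel '[{"xyz":[0,0,0.03],"turn":[0,0,0],"fingers":-1},{"xyz":[0,0,0],"turn":[0,0,0],"fingers":-1}]' >o; python3 ck.py -5 2
```

```text
z 184.65 f [np.float64(0.7), np.float64(-0.7), np.float64(-1.9)]
z 184.06 f [np.float64(-0.3), np.float64(0.3), np.float64(-1.4)]
z 183.47 f [np.float64(-0.1), np.float64(0.9), np.float64(-1.9)]
z 182.84 f [np.float64(-0.2), np.float64(0.2), np.float64(-2.1)]
z 182.24 f [np.float64(0.0), np.float64(-0.8), np.float64(-1.8)]
z 181.65 f [np.float64(0.6), np.float64(-0.1), np.float64(-1.2)]
z 181.05 f [np.float64(0.3), np.float64(-0.1), np.float64(-2.0)]
z 180.44 f [np.float64(0.4), np.float64(-0.3), np.float64(-1.2)]
```

```bash

python3 -m handwheel '[{"xyz":[0,0,0.03],"turn":[0,0,0],"fingers":-1},{"xyz":[0,0,0],"turn":[0,0,0],"fingers":-1}]' >o; python3 ck.py -5 2 &&
python3 -m handwheel '[{"xyz":[0,0,0.03],"turn":[0,0,0],"fingers":-1},{"xyz":[0,0,0],"turn":[0,0,0],"fingers":-1}]' >o; python3 ck.py -5 2 &&
python3 -m handwheel '[{"xyz":[0,0,0.03],"turn":[0,0,0],"fingers":-1},{"xyz":[0,0,0],"turn":[0,0,0],"fingers":-1}]' >o; python3 ck.py -5 2 &&
python3 -m handwheel '[{"xyz":[0,0,0.03],"turn":[0,0,0],"fingers":-1},{"xyz":[0,0,0],"turn":[0,0,0],"fingers":-1}]' >o; python3 ck.py -5 2 &&
python3 -m handwheel '[{"xyz":[0,0,0.03],"turn":[0,0,0],"fingers":-1},{"xyz":[0,0,0],"turn":[0,0,0],"fingers":-1}]' >o; python3 ck.py -5 2 &&
python3 -m handwheel '[{"xyz":[0,0,0.03],"turn":[0,0,0],"fingers":-1},{"xyz":[0,0,0],"turn":[0,0,0],"fingers":-1}]' >o; python3 ck.py -5 2 &&
python3 -m handwheel '[{"xyz":[0,0,0.03],"turn":[0,0,0],"fingers":-1},{"xyz":[0,0,0],"turn":[0,0,0],"fingers":-1}]' >o; python3 ck.py -5 2 &&
python3 -m handwheel '[{"xyz":[0,0,0.03],"turn":[0,0,0],"fingers":-1},{"xyz":[0,0,0],"turn":[0,0,0],"fingers":-1}]' >o; python3 ck.py -5 2 &&
python3 -m handwheel '[{"xyz":[0,0,0.03],"turn":[0,0,0],"fingers":-1},{"xyz":[0,0,0],"turn":[0,0,0],"fingers":-1}]' >o; python3 ck.py -5 2 &&
python3 -m handwheel '[{"xyz":[0,0,0.03],"turn":[0,0,0],"fingers":-1},{"xyz":[0,0,0],"turn":[0,0,0],"fingers":-1}]' >o; python3 ck.py -5 2; cat o
```

```text
z 179.83 f [np.float64(-0.6), np.float64(0.1), np.float64(-1.7)]
z 179.24 f [np.float64(0.1), np.float64(0.5), np.float64(-1.4)]
z 178.66 f [np.float64(0.8), np.float64(0.4), np.float64(-1.9)]
z 178.04 f [np.float64(0.0), np.float64(-0.7), np.float64(-1.0)]
z 177.43 f [np.float64(0.1), np.float64(-0.3), np.float64(-1.8)]
z 177.0 f [np.float64(0.1), np.float64(-0.1), np.float64(0.3)]
z 176.4 f [np.float64(-0.8), np.float64(0.1), np.float64(1.5)]
z 175.7 f [np.float64(-0.2), np.float64(-0.3), np.float64(2.0)]
z 175.7 f [np.float64(-0.2), np.float64(-0.3), np.float64(2.0)]
z 175.7 f [np.float64(-0.2), np.float64(-0.3), np.float64(2.0)]
clock: 22.1
position: [484.4, -43.4, 175.7]
orientation: [0.0, 0.47, 0.883, 0.0]
wrist_force: [-0.2, -0.3, 2.0]
finger_gap: 19.1
grip_force: 59.8
```

```bash

python3 -m handwheel '[{"xyz":[0,0,-0.03],"turn":[0,0,0],"fingers":-1},{"xyz":[0,0,0],"turn":[0,0,0],"fingers":-1}]' >o; python3 ck.py -5 2;python3 -m handwheel '[{"xyz":[0,0,0],"turn":[0,0,0],"fingers":-1}]' >o; python3 ck.py -5 2
```

```text
z 176.04 f [np.float64(-0.1), np.float64(-0.1), np.float64(-1.9)]
z 176.08 f [np.float64(-0.2), np.float64(0.3), np.float64(-2.5)]
```

```bash
cat > cl.py <<'E'
import sys,numpy as np
from h import rot,get_obs
o=get_obs();l=rot(o["orientation"]).T@np.array(o["wrist_force"]);p=rot(o["orientation"]).T@np.array(o["position"])
print("tool pos",p.round(2),"tool f",l.round(1))
sys.exit(not abs(l[0])<float(sys.argv[1]))
E
python3 cl.py 9
python3 -m handwheel '[{"xyz":[0.05,0,0],"turn":[0,0,0],"fingers":-1},{"xyz":[0.05,0,0],"turn":[0,0,0],"fingers":-1},{"xyz":[0,0,0],"turn":[0,0,0],"fingers":-1}]' >o; python3 cl.py 2.5 &&
python3 -m handwheel '[{"xyz":[0.05,0,0],"turn":[0,0,0],"fingers":-1},{"xyz":[0,0,0],"turn":[0,0,0],"fingers":-1}]' >o; python3 cl.py 2.5 &&
python3 -m handwheel '[{"xyz":[0.05,0,0],"turn":[0,0,0],"fingers":-1},{"xyz":[0,0,0],"turn":[0,0,0],"fingers":-1}]' >o; python3 cl.py 2.5 &&
python3 -m handwheel '[{"xyz":[0.05,0,0],"turn":[0,0,0],"fingers":-1},{"xyz":[0,0,0],"turn":[0,0,0],"fingers":-1}]' >o; python3 cl.py 2.5 &&
python3 -m handwheel '[{"xyz":[0.05,0,0],"turn":[0,0,0],"fingers":-1},{"xyz":[0,0,0],"turn":[0,0,0],"fingers":-1}]' >o; python3 cl.py 2.5 &&
python3 -m handwheel '[{"xyz":[0.05,0,0],"turn":[0,0,0],"fingers":-1},{"xyz":[0,0,0],"turn":[0,0,0],"fingers":-1}]' >o; python3 cl.py 2.5
```

```text
tool pos [-306.41  377.17 -176.34] tool f [0.4 0.  2.5]
tool pos [-304.51  377.36 -176.33] tool f [0.2 0.1 1. ]
tool pos [-303.52  377.35 -176.33] tool f [-0.2  0.9  1.2]
tool pos [-302.51  377.38 -176.33] tool f [-0.6 -0.1  1.5]
tool pos [-301.51  377.33 -176.34] tool f [0.1 0.1 0.8]
tool pos [-300.8   377.45 -176.2 ] tool f [-0.2  0.3  1.5]
tool pos [-300.24  377.55 -175.98] tool f [-0.9  0.2  2.1]
```

```bash

python3 -m handwheel '[{"xyz":[0.05,0,0],"turn":[0,0,0],"fingers":-1},{"xyz":[0,0,0],"turn":[0,0,0],"fingers":-1}]' >o; python3 cl.py 3.5 &&
python3 -m handwheel '[{"xyz":[0.05,0,0],"turn":[0,0,0],"fingers":-1},{"xyz":[0,0,0],"turn":[0,0,0],"fingers":-1}]' >o; python3 cl.py 3.5; cat o
```

```text
tool pos [-299.64  377.67 -175.78] tool f [-3.8 -0.7  1.6]
tool pos [-299.64  377.67 -175.78] tool f [-3.8 -0.7  1.6]
clock: 24.35
position: [480.4, -37.5, 176.5]
orientation: [0.001, 0.47, 0.883, -0.0]
wrist_force: [1.6, -3.6, -1.6]
finger_gap: 19.5
grip_force: 59.2
```

```bash

python3 -m handwheel '[{"xyz":[-0.03,0,0],"turn":[0,0,0],"fingers":-1},{"xyz":[0,0,-0.05],"turn":[0,0,0],"fingers":-1},{"xyz":[0,0,-0.05],"turn":[0,0,0],"fingers":-1},{"xyz":[0,0,-0.05],"turn":[0,0,0],"fingers":-1},{"xyz":[0,0,0],"turn":[0,0,0],"fingers":-1}]' >o; python3 cl.py 5; python3 ck.py -6 3 &&
python3 -m handwheel '[{"xyz":[0,0,-0.05],"turn":[0,0,0],"fingers":-1},{"xyz":[0,0,-0.05],"turn":[0,0,0],"fingers":-1},{"xyz":[0,0,-0.05],"turn":[0,0,0],"fingers":-1},{"xyz":[0,0,0],"turn":[0,0,0],"fingers":-1}]' >o; python3 cl.py 5; python3 ck.py -6 3 &&
python3 -m handwheel '[{"xyz":[0,0,-0.05],"turn":[0,0,0],"fingers":-1},{"xyz":[0,0,-0.05],"turn":[0,0,0],"fingers":-1},{"xyz":[0,0,-0.05],"turn":[0,0,0],"fingers":-1},{"xyz":[0,0,0],"turn":[0,0,0],"fingers":-1}]' >o; python3 cl.py 5; python3 ck.py -6 3
```

```text
tool pos [-299.52  377.57 -179.27] tool f [-3.3 -0.5  0.5]
z 179.54 f [np.float64(1.4), np.float64(-3.0), np.float64(-0.5)]
tool pos [-299.4   377.54 -182.35] tool f [-4.6 -1.   1.7]
z 182.53 f [np.float64(1.7), np.float64(-4.3), np.float64(-1.7)]
tool pos [-299.17  377.41 -185.48] tool f [-3.5 -0.5  1.9]
z 185.47 f [np.float64(1.5), np.float64(-3.2), np.float64(-1.9)]
```

```bash

python3 -m handwheel '[{"xyz":[-0.04,0,-0.05],"turn":[0,0,0],"fingers":-1},{"xyz":[-0.04,0,-0.05],"turn":[0,0,0],"fingers":-1},{"xyz":[-0.04,0,-0.05],"turn":[0,0,0],"fingers":-1},{"xyz":[-0.04,0,-0.05],"turn":[0,0,0],"fingers":-1},{"xyz":[-0.04,0,-0.05],"turn":[0,0,0],"fingers":-1},{"xyz":[0,0,0],"turn":[0,0,0],"fingers":-1}]' >o; python3 cl.py 5; python3 ck.py -6 3 &&
python3 -m handwheel '[{"xyz":[-0.1,0,-0.05],"turn":[0,0,0],"fingers":-1},{"xyz":[-0.1,0,-0.05],"turn":[0,0,0],"fingers":-1},{"xyz":[-0.1,0,-0.05],"turn":[0,0,0],"fingers":-1},{"xyz":[0,0,0],"turn":[0,0,0],"fingers":-1}]' >o; python3 cl.py 5; python3 ck.py -6 3 &&
python3 -m handwheel '[{"xyz":[-0.1,0,-0.02],"turn":[0,0,0],"fingers":-1},{"xyz":[-0.1,0,-0.02],"turn":[0,0,0],"fingers":-1},{"xyz":[-0.1,0,-0.02],"turn":[0,0,0],"fingers":-1},{"xyz":[0,0,0],"turn":[0,0,0],"fingers":-1}]' >o; python3 cl.py 5; python3 ck.py -6 3
```

```text
tool pos [-302.89  377.41 -190.5 ] tool f [-0.1 -0.6  1.8]
z 190.34 f [np.float64(-0.5), np.float64(-0.4), np.float64(-1.8)]
tool pos [-309.39  377.55 -193.26] tool f [0.  0.5 1.2]
z 193.38 f [np.float64(0.4), np.float64(0.3), np.float64(-1.2)]
tool pos [-315.4   377.5  -194.45] tool f [-0.1 -0.3  1.6]
z 194.54 f [np.float64(-0.2), np.float64(-0.3), np.float64(-1.6)]
```

```bash

python3 -m handwheel '[{"xyz":[0,0,-0.05],"turn":[0,0,0],"fingers":-1},{"xyz":[0,0,0],"turn":[0,0,0],"fingers":-1}]' >o;python3 ck.py -4 3 &&
python3 -m handwheel '[{"xyz":[0,0,-0.04],"turn":[0,0,0],"fingers":-1},{"xyz":[0,0,0],"turn":[0,0,0],"fingers":-1}]' >o;python3 ck.py -4 3 &&
python3 -m handwheel '[{"xyz":[0,0,-0.04],"turn":[0,0,0],"fingers":-1},{"xyz":[0,0,0],"turn":[0,0,0],"fingers":-1}]' >o;python3 ck.py -4 3 &&
python3 -m handwheel '[{"xyz":[0,0,-0.04],"turn":[0,0,0],"fingers":-1},{"xyz":[0,0,0],"turn":[0,0,0],"fingers":-1}]' >o;python3 ck.py -4 3; python3 cl.py 5
```

```text
z 195.48 f [np.float64(-0.3), np.float64(-0.5), np.float64(-2.5)]
z 196.05 f [np.float64(1.4), np.float64(0.4), np.float64(-5.3)]
z 196.05 f [np.float64(1.4), np.float64(0.4), np.float64(-5.3)]
z 196.05 f [np.float64(1.4), np.float64(0.4), np.float64(-5.3)]
tool pos [-315.19  377.21 -196.19] tool f [-0.4  1.4  5.3]
```

```bash

python3 -m handwheel '[{"xyz":[0,0,-0.03],"turn":[0,0,0],"fingers":-1},{"xyz":[0,0,0],"turn":[0,0,0],"fingers":-1}]' >o;python3 ck.py -15 3 &&
python3 -m handwheel '[{"xyz":[0,0,-0.03],"turn":[0,0,0],"fingers":-1},{"xyz":[0,0,0],"turn":[0,0,0],"fingers":-1}]' >o;python3 ck.py -15 3 &&
python3 -m handwheel '[{"xyz":[0,0,-0.03],"turn":[0,0,0],"fingers":-1},{"xyz":[0,0,0],"turn":[0,0,0],"fingers":-1}]' >o;python3 ck.py -15 3 &&
python3 -m handwheel '[{"xyz":[0,0,-0.03],"turn":[0,0,0],"fingers":-1},{"xyz":[0,0,0],"turn":[0,0,0],"fingers":-1}]' >o;python3 ck.py -15 3 &&
python3 -m handwheel '[{"xyz":[0,0,-0.03],"turn":[0,0,0],"fingers":-1},{"xyz":[0,0,-0.03],"turn":[0,0,0],"fingers":-1}]' >o;python3 ck.py -15 3 &&
python3 -m handwheel '[{"xyz":[0,0,-0.04],"turn":[0,0,0],"fingers":-1},{"xyz":[0,0,-0.04],"turn":[0,0,0],"fingers":-1}]' >o;python3 ck.py -15 3; python3 cl.py 5
```

```text
z 196.52 f [np.float64(0.7), np.float64(-0.7), np.float64(-9.1)]
z 197.32 f [np.float64(1.1), np.float64(-0.7), np.float64(-10.3)]
z 198.09 f [np.float64(0.3), np.float64(-1.0), np.float64(-9.4)]
z 198.79 f [np.float64(0.6), np.float64(-0.1), np.float64(-9.3)]
z 199.85 f [np.float64(1.5), np.float64(-1.2), np.float64(-11.1)]
z 201.5 f [np.float64(0.8), np.float64(-0.6), np.float64(-10.8)]
tool pos [-315.07  377.32 -201.63] tool f [-1.   0.3 10.8]
```

```bash

python3 -m handwheel '[{"xyz":[0,0,-0.06],"turn":[0,0,0],"fingers":-1},{"xyz":[0,0,-0.06],"turn":[0,0,0],"fingers":-1},{"xyz":[0,0,-0.06],"turn":[0,0,0],"fingers":-1},{"xyz":[0,0,-0.06],"turn":[0,0,0],"fingers":-1},{"xyz":[0,0,-0.06],"turn":[0,0,0],"fingers":-1},{"xyz":[0,0,-0.06],"turn":[0,0,0],"fingers":-1},{"xyz":[0,0,-0.06],"turn":[0,0,0],"fingers":-1},{"xyz":[0,0,-0.06],"turn":[0,0,0],"fingers":-1}]' >o;python3 ck.py -15 3 && python3 cl.py 4 &&
python3 -m handwheel '[{"xyz":[0,0,-0.07],"turn":[0,0,0],"fingers":-1},{"xyz":[0,0,-0.07],"turn":[0,0,0],"fingers":-1},{"xyz":[0,0,-0.07],"turn":[0,0,0],"fingers":-1},{"xyz":[0,0,-0.07],"turn":[0,0,0],"fingers":-1},{"xyz":[0,0,-0.07],"turn":[0,0,0],"fingers":-1},{"xyz":[0,0,-0.07],"turn":[0,0,0],"fingers":-1},{"xyz":[0,0,-0.07],"turn":[0,0,0],"fingers":-1},{"xyz":[0,0,-0.07],"turn":[0,0,0],"fingers":-1},{"xyz":[0,0,-0.07],"turn":[0,0,0],"fingers":-1},{"xyz":[0,0,-0.07],"turn":[0,0,0],"fingers":-1}]' >o;python3 ck.py -15 3 && python3 cl.py 4; cat o | head -2
```

```text
z 211.16 f [np.float64(0.5), np.float64(-0.1), np.float64(-11.3)]
tool pos [-315.21  377.4  -211.17] tool f [-0.4  0.4 11.3]
z 225.19 f [np.float64(-0.4), np.float64(-1.0), np.float64(-11.5)]
tool pos [-315.19  377.41 -225.2 ] tool f [-0.6 -0.9 11.5]
clock: 31.98
position: [489.1, -50.6, 225.2]
```

```bash

python3 -m handwheel '[{"xyz":[0,0,-0.08],"turn":[0,0,0],"fingers":-1},{"xyz":[0,0,-0.08],"turn":[0,0,0],"fingers":-1},{"xyz":[0,0,-0.08],"turn":[0,0,0],"fingers":-1},{"xyz":[0,0,-0.08],"turn":[0,0,0],"fingers":-1},{"xyz":[0,0,-0.08],"turn":[0,0,0],"fingers":-1},{"xyz":[0,0,-0.08],"turn":[0,0,0],"fingers":-1},{"xyz":[0,0,-0.08],"turn":[0,0,0],"fingers":-1},{"xyz":[0,0,-0.05],"turn":[0,0,0],"fingers":-1},{"xyz":[0,0,0],"turn":[0,0,0],"fingers":-1}]' >o;python3 ck.py -15 3 && python3 cl.py 4 &&
python3 -m handwheel '[{"xyz":[0,0,-0.1],"turn":[0,0,0],"fingers":-1},{"xyz":[0,0,-0.2],"turn":[0,0,0],"fingers":-1},{"xyz":[0,0,-0.2],"turn":[0,0,0],"fingers":-1},{"xyz":[0,0,-0.2],"turn":[0,0,0],"fingers":-1},{"xyz":[0,0,-0.2],"turn":[0,0,0],"fingers":-1},{"xyz":[0,0,-0.2],"turn":[0,0,0],"fingers":-1}]' >o;python3 ck.py -15 3 && python3 cl.py 4; cat o | head -2
```

```text
z 237.39 f [np.float64(-0.2), np.float64(0.5), np.float64(-4.4)]
tool pos [-315.26  377.49 -237.3 ] tool f [0.5 0.1 4.4]
z 259.6 f [np.float64(1.4), np.float64(0.2), np.float64(-2.8)]
tool pos [-315.19  377.47 -259.55] tool f [-0.6  1.3  2.8]
clock: 33.85
position: [489.1, -50.6, 259.6]
```

```bash

python3 -m handwheel '[{"xyz":[0,0,-0.25],"turn":[0,0,0],"fingers":-1},{"xyz":[0,0,-0.3],"turn":[0,0,0],"fingers":-1},{"xyz":[0,0,-0.3],"turn":[0,0,0],"fingers":-1},{"xyz":[0,0,-0.3],"turn":[0,0,0],"fingers":-1},{"xyz":[0,0,-0.3],"turn":[0,0,0],"fingers":-1},{"xyz":[0,0,-0.3],"turn":[0,0,0],"fingers":-1},{"xyz":[0,0,-0.3],"turn":[0,0,0],"fingers":-1},{"xyz":[0,0,-0.3],"turn":[0,0,0],"fingers":-1},{"xyz":[0,0,-0.3],"turn":[0,0,0],"fingers":-1},{"xyz":[0,0,-0.25],"turn":[0,0,0],"fingers":-1},{"xyz":[0,0,0],"turn":[0,0,0],"fingers":-1},{"xyz":[0,0,0],"turn":[0,0,0],"fingers":-1}]' >o;python3 ck.py -15 3 ; python3 cl.py 4
python3 - <<'E'
from h import *
s=get_image("side");cv2.imwrite("pics/s4.png",cv2.resize(s["img"][90:290,240:440],(600,600),interpolation=cv2.INTER_CUBIC)[:,:,::-1])
go([510,-316,316])
E
```

```text
z 317.15 f [np.float64(-0.2), np.float64(0.6), np.float64(-2.5)]
tool pos [-315.04  377.23 -317.32] tool f [0.6 0.2 2.5]
to [ 510 -316  316] units [-11.6, -6.54, 0.05] yaw tool y 34.0 tilt 0.03
```

View pics/s4.png

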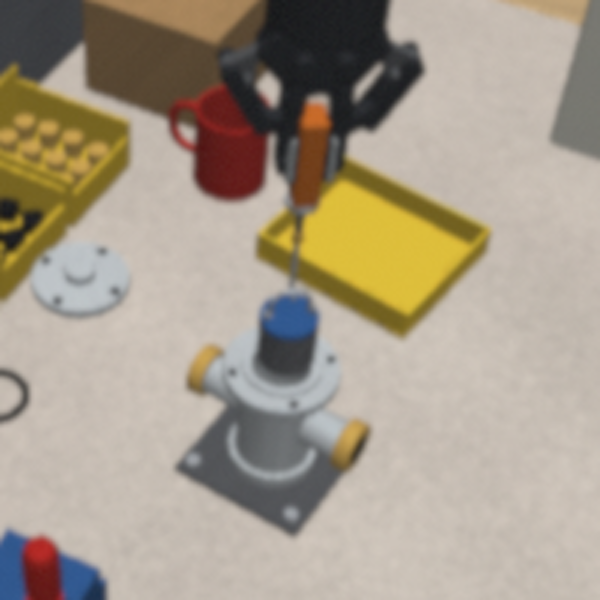

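The side view shows the cartridge hanging upright on the hook just above the flange, with the blue cap at (290,315). I'll raise it a little more, then carry it to the tray.

```bash

python3 -m handwheel '[{"xyz":[0,0,-0.2],"turn":[0,0,0],"fingers":-1},{"xyz":[0,0,-0.2],"turn":[0,0,0],"fingers":-1},{"xyz":[-0.2,-0.1,0],"turn":[0,0,0],"fingers":-1},{"xyz":[-0.4,-0.21,0],"turn":[0,0,0],"fingers":-1},{"xyz":[-0.6,-0.32,0],"turn":[0,0,0],"fingers":-1},{"xyz":[-0.8,-0.42,0],"turn":[0,0,0],"fingers":-1},{"xyz":[-0.8,-0.42,0],"turn":[0,0,0],"fingers":-1},{"xyz":[-0.8,-0.42,0],"turn":[0,0,0],"fingers":-1},{"xyz":[-0.8,-0.42,0],"turn":[0,0,0],"fingers":-1},{"xyz":[-0.8,-0.42,0],"turn":[0,0,0],"fingers":-1},{"xyz":[-0.8,-0.42,0],"turn":[0,0,0],"fingers":-1},{"xyz":[-0.8,-0.42,0],"turn":[0,0,0],"fingers":-1}]' >o
python3 -m handwheel '[{"xyz":[-0.8,-0.42,0],"turn":[0,0,0],"fingers":-1},{"xyz":[-0.8,-0.42,0],"turn":[0,0,0],"fingers":-1},{"xyz":[-0.8,-0.42,0],"turn":[0,0,0],"fingers":-1},{"xyz":[-0.8,-0.42,0],"turn":[0,0,0],"fingers":-1},{"xyz":[-0.7,-0.37,0],"turn":[0,0,0],"fingers":-1},{"xyz":[-0.5,-0.26,0],"turn":[0,0,0],"fingers":-1},{"xyz":[-0.4,-0.21,0],"turn":[0,0,0],"fingers":-1},{"xyz":[-0.25,-0.13,0],"turn":[0,0,0],"fingers":-1},{"xyz":[-0.15,-0.08,0],"turn":[0,0,0],"fingers":-1}]';python3 ck.py -15 3
python3 - <<'E'
from h import *
go([518,-320,255])
E
```

```text
clock: 38.02
position: [518.8, -320.0, 325.2]
orientation: [-0.0, 0.47, 0.883, 0.0]
wrist_force: [0.6, 0.4, -3.6]
finger_gap: 19.3
grip_force: 59.9
z 325.23 f [np.float64(0.6), np.float64(0.4), np.float64(-3.6)]
to [ 518 -320  255] units [0.02, -0.03, 3.51] yaw tool y 34.0 tilt 0.02
```

```bash

python3 -m handwheel '[{"xyz":[0,0,0.25],"turn":[0,0,0],"fingers":-1},{"xyz":[0,0,0.5],"turn":[0,0,0],"fingers":-1},{"xyz":[0,0,0.7],"turn":[0,0,0],"fingers":-1},{"xyz":[0,0,0.7],"turn":[0,0,0],"fingers":-1},{"xyz":[0,0,0.7],"turn":[0,0,0],"fingers":-1},{"xyz":[0,0,0.7],"turn":[0,0,0],"fingers":-1},{"xyz":[0,0,0.7],"turn":[0,0,0],"fingers":-1},{"xyz":[0,0,0.7],"turn":[0,0,0],"fingers":-1},{"xyz":[0,0,0.5],"turn":[0,0,0],"fingers":-1},{"xyz":[0,0,0.4],"turn":[0,0,0],"fingers":-1},{"xyz":[0,0,0.25],"turn":[0,0,0],"fingers":-1},{"xyz":[0,0,0],"turn":[0,0,0],"fingers":-1}]' >o;python3 ck.py -15 3 &&
python3 -m handwheel '[{"xyz":[0,0,0.1],"turn":[0,0,0],"fingers":-1},{"xyz":[0,0,0.1],"turn":[0,0,0],"fingers":-1},{"xyz":[0,0,0.1],"turn":[0,0,0],"fingers":-1},{"xyz":[0,0,0],"turn":[0,0,0],"fingers":-1}]' >o;python3 ck.py -15 3; cat o|head -1
python3 - <<'E'
from h import *
s=get_image("side");u,v=map(int,proj(s,[518,-320,60]));cv2.imwrite("pics/s5.png",cv2.resize(s["img"][v-60:v+40,u-50:u+50],(500,500),interpolation=cv2.INTER_CUBIC)[:,:,::-1])
E
```

```text
z 203.08 f [np.float64(-0.3), np.float64(0.0), np.float64(-4.2)]
z 197.15 f [np.float64(-1.5), np.float64(0.1), np.float64(-2.5)]
clock: 40.02
```

View pics/s5.png

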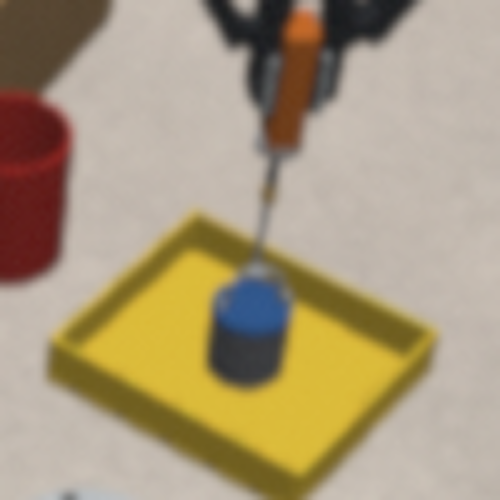

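The side view shows the cartridge hanging upright over the middle of the tray (cap at (253,305)). I'll set it down, lower the hook clear of the bar, then push the bail over forwards.

```bash

python3 -m handwheel '[{"xyz":[0,0,0.08],"turn":[0,0,0],"fingers":-1},{"xyz":[0,0,0.08],"turn":[0,0,0],"fingers":-1},{"xyz":[0,0,0.08],"turn":[0,0,0],"fingers":-1},{"xyz":[0,0,0.08],"turn":[0,0,0],"fingers":-1},{"xyz":[0,0,0.08],"turn":[0,0,0],"fingers":-1},{"xyz":[0,0,0.08],"turn":[0,0,0],"fingers":-1},{"xyz":[0,0,0.08],"turn":[0,0,0],"fingers":-1},{"xyz":[0,0,0.1],"turn":[0,0,0],"fingers":-1},{"xyz":[0,0,0.1],"turn":[0,0,0],"fingers":-1},{"xyz":[0,0,0.1],"turn":[0,0,0],"fingers":-1}]' >o;python3 ck.py -5 2 && 
python3 -m handwheel '[{"xyz":[0,0,0.1],"turn":[0,0,0],"fingers":-1},{"xyz":[0,0,0.1],"turn":[0,0,0],"fingers":-1},{"xyz":[0,0,0.1],"turn":[0,0,0],"fingers":-1},{"xyz":[0,0,0.1],"turn":[0,0,0],"fingers":-1},{"xyz":[0,0,0.05],"turn":[0,0,0],"fingers":-1},{"xyz":[0,0,0],"turn":[0,0,0],"fingers":-1}]' >o;python3 ck.py -5 2 && python3 cl.py 4 &&
python3 -m handwheel '[{"xyz":[0.1,0,0],"turn":[0,0,0],"fingers":-1},{"xyz":[0.1,0,0],"turn":[0,0,0],"fingers":-1},{"xyz":[0.1,0,0],"turn":[0,0,0],"fingers":-1},{"xyz":[0.1,0,0],"turn":[0,0,0],"fingers":-1},{"xyz":[0.1,0,0],"turn":[0,0,0],"fingers":-1},{"xyz":[0.03,0,0],"turn":[0,0,0],"fingers":-1},{"xyz":[0,0,0],"turn":[0,0,0],"fingers":-1}]' >o;python3 ck.py -5 2 ; python3 cl.py 4;cat o|head -1
python3 - <<'E'
from h import *
s=get_image("side");u,v=map(int,proj(s,[518,-320,60]));cv2.imwrite("pics/s6.png",cv2.resize(s["img"][v-25:v+25,u-25:u+25],(500,500),interpolation=cv2.INTER_CUBIC)[:,:,::-1])
E
```

```text
z 180.12 f [np.float64(1.0), np.float64(0.4), np.float64(-1.5)]
z 171.02 f [np.float64(-1.1), np.float64(-0.4), np.float64(-1.1)]
tool pos [-555.17  251.37 -171.09] tool f [ 0.3 -1.1  1.1]
z 171.11 f [np.float64(-1.2), np.float64(-0.5), np.float64(-2.0)]
tool pos [-544.58  251.42 -171.1 ] tool f [ 0.2 -1.3  2. ]
clock: 42.95
```

View pics/s6.png

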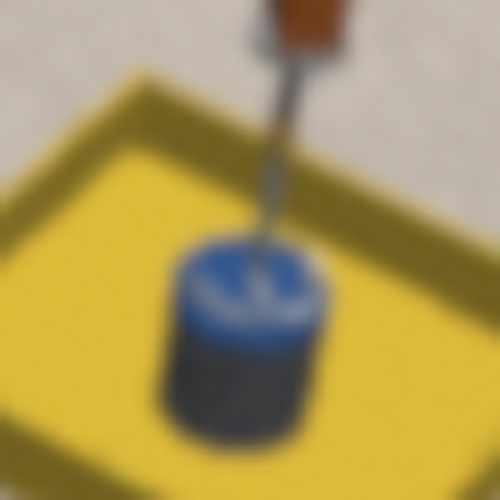

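The side view shows the cartridge standing, with the bail fallen forward around (265,315) and the hook at (262,285) inside the arch. I'll back off 4 mm and lift.

```bash

python3 -m handwheel '[{"xyz":[-0.1,0,0],"turn":[0,0,0],"fingers":-1},{"xyz":[-0.1,0,0],"turn":[0,0,0],"fingers":-1},{"xyz":[0,0,-0.1],"turn":[0,0,0],"fingers":-1},{"xyz":[0,0,-0.1],"turn":[0,0,0],"fingers":-1},{"xyz":[0,0,-0.1],"turn":[0,0,0],"fingers":-1},{"xyz":[0,0,-0.1],"turn":[0,0,0],"fingers":-1},{"xyz":[0,0,-0.2],"turn":[0,0,0],"fingers":-1},{"xyz":[0,0,-0.2],"turn":[0,0,0],"fingers":-1},{"xyz":[0,0,-0.2],"turn":[0,0,0],"fingers":-1},{"xyz":[0,0,0],"turn":[0,0,0],"fingers":-1}]' >o;python3 ck.py -15 3; python3 cl.py 3
python3 - <<'E'
from h import *
s=get_image("side");u,v=map(int,proj(s,[518,-320,60]));cv2.imwrite("pics/s7.png",cv2.resize(s["img"][v-30:v+25,u-25:u+30],(500,500),interpolation=cv2.INTER_CUBIC)[:,:,::-1])
E
```

```text
z 191.55 f [np.float64(0.7), np.float64(0.8), np.float64(-1.6)]
tool pos [-548.99  251.59 -191.06] tool f [0.3 1.1 1.6]
```

View pics/s7.png

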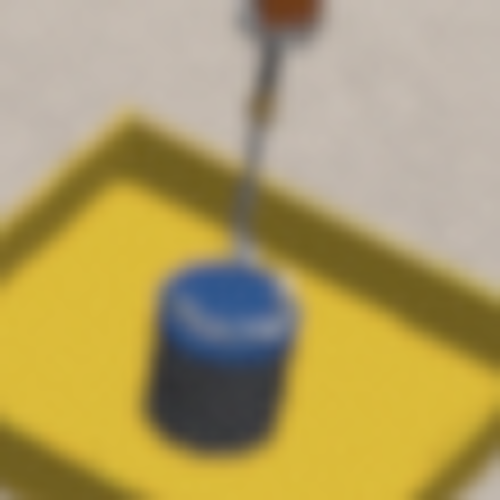

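The side view shows the hook free above the cap and the bail lying down. The wrist reads only the puller's weight. Next is to lift, turn back and go to the rack front.

```bash

python3 -m handwheel '[{"xyz":[0,0,-0.4],"turn":[0,0,0.5],"fingers":-1},{"xyz":[0,0,-0.8],"turn":[0,0,1],"fingers":-1},{"xyz":[0,0,-0.9],"turn":[0,0,1],"fingers":-1},{"xyz":[0,0,-0.9],"turn":[0,0,1],"fingers":-1},{"xyz":[0,0,-0.7],"turn":[0,0,1],"fingers":-1},{"xyz":[0,0,-0.3],"turn":[0,0,1],"fingers":-1},{"xyz":[0,0,0],"turn":[0,0,1],"fingers":-1},{"xyz":[0,0,0],"turn":[0,0,1],"fingers":-1},{"xyz":[0,0,0],"turn":[0,0,0],"fingers":-1}]'
python3 - <<'E'
from h import *
go([436.5,293.7,272])
E
```

```text
clock: 45.42
position: [515.0, -314.5, 271.4]
orientation: [0.0, 0.682, 0.731, -0.0]
wrist_force: [-0.0, 0.2, -0.9]
finger_gap: 19.4
grip_force: 60.1
to [436.5 293.7 272. ] units [30.61, -1.82, -0.04] yaw tool y 4.0 tilt 0.01
```

```bash

python3 -m handwheel '[{"xyz":[0.4,0,0],"turn":[0,0,0],"fingers":-1},{"xyz":[0.7,0,0],"turn":[0,0,0],"fingers":-1},{"xyz":[1,0,0],"turn":[0,0,0],"fingers":-1},{"xyz":[1,0,0],"turn":[0,0,0],"fingers":-1},{"xyz":[1,0,0],"turn":[0,0,0],"fingers":-1},{"xyz":[1,0,0],"turn":[0,0,0],"fingers":-1},{"xyz":[1,0,0],"turn":[0,0,0],"fingers":-1},{"xyz":[1,0,0],"turn":[0,0,0],"fingers":-1},{"xyz":[1,0,0],"turn":[0,0,0],"fingers":-1},{"xyz":[1,0,0],"turn":[0,0,0],"fingers":-1},{"xyz":[1,0,0],"turn":[0,0,0],"fingers":-1},{"xyz":[1,0,0],"turn":[0,0,0],"fingers":-1}]'>o
python3 -m handwheel '[{"xyz":[1,-0.15,0],"turn":[0,0,0],"fingers":-1},{"xyz":[1,-0.15,0],"turn":[0,0,0],"fingers":-1},{"xyz":[1,-0.15,0],"turn":[0,0,0],"fingers":-1},{"xyz":[1,-0.15,0],"turn":[0,0,0],"fingers":-1},{"xyz":[1,-0.15,0],"turn":[0,0,0],"fingers":-1},{"xyz":[1,-0.15,0],"turn":[0,0,0],"fingers":-1},{"xyz":[1,-0.15,0],"turn":[0,0,0],"fingers":-1},{"xyz":[1,-0.15,0],"turn":[0,0,0],"fingers":-1},{"xyz":[1,-0.15,0],"turn":[0,0,0],"fingers":-1},{"xyz":[1,-0.15,0],"turn":[0,0,0],"fingers":-1},{"xyz":[1,-0.15,0],"turn":[0,0,0],"fingers":-1},{"xyz":[1,-0.15,0],"turn":[0,0,0],"fingers":-1}]'>o
python3 -m handwheel '[{"xyz":[1,0,0],"turn":[0,0,0],"fingers":-1},{"xyz":[1,0,0],"turn":[0,0,0],"fingers":-1},{"xyz":[1,0,0],"turn":[0,0,0],"fingers":-1},{"xyz":[1,0,0],"turn":[0,0,0],"fingers":-1},{"xyz":[1,0,0],"turn":[0,0,0],"fingers":-1},{"xyz":[1,0,0],"turn":[0,0,0],"fingers":-1},{"xyz":[0.8,0,0],"turn":[0,0,0],"fingers":-1},{"xyz":[0.5,0,0],"turn":[0,0,0],"fingers":-1},{"xyz":[0.2,0,0],"turn":[0,0,0],"fingers":-1}]'
python3 - <<'E'
from h import *
go([436.5,293.7,160])
E
```

```text
clock: 49.55
position: [436.7, 293.8, 271.0]
orientation: [0.0, 0.682, 0.731, -0.0]
wrist_force: [0.4, 0.1, -1.3]
finger_gap: 19.4
grip_force: 60.1
to [436.5 293.7 160. ] units [-0.0, -0.01, 5.55] yaw tool y 4.0 tilt 0.03
```

```bash

python3 -m handwheel '[{"xyz":[0,0,0.5],"turn":[0,0,0],"fingers":-1},{"xyz":[0,0,0.9],"turn":[0,0,0],"fingers":-1},{"xyz":[0,0,0.9],"turn":[0,0,0],"fingers":-1},{"xyz":[0,0,0.9],"turn":[0,0,0],"fingers":-1},{"xyz":[0,0,0.9],"turn":[0,0,0],"fingers":-1},{"xyz":[0,0,0.8],"turn":[0,0,0],"fingers":-1},{"xyz":[0,0,0.45],"turn":[0,0,0],"fingers":-1},{"xyz":[0,0,0.2],"turn":[0,0,0],"fingers":-1},{"xyz":[0,0,0],"turn":[0,0,0],"fingers":-1},{"xyz":[0,0,0],"turn":[0,0,0],"fingers":-1}]'
python3 - <<'E'
from h import *
go([525.8,300.2,159.5])
E
```

```text
clock: 50.8
position: [437.1, 293.7, 160.6]
orientation: [0.0, 0.682, 0.731, 0.001]
wrist_force: [0.1, 0.4, -0.8]
finger_gap: 18.9
grip_force: 60.1
to [525.8 300.2 159.5] units [0.02, 4.44, 0.06] yaw tool y 4.0 tilt 0.06
```

```bash

python3 -m handwheel '[{"xyz":[0,0.4,0],"turn":[0,0,0],"fingers":-1},{"xyz":[0,0.6,0],"turn":[0,0,0],"fingers":-1},{"xyz":[0,0.6,0],"turn":[0,0,0],"fingers":-1},{"xyz":[0,0.5,0],"turn":[0,0,0],"fingers":-1},{"xyz":[0,0.4,0],"turn":[0,0,0],"fingers":-1},{"xyz":[0,0.4,0],"turn":[0,0,0],"fingers":-1},{"xyz":[0,0.4,0],"turn":[0,0,0],"fingers":-1},{"xyz":[0,0.4,0],"turn":[0,0,0],"fingers":-1}]';python3 cl.py 4 &&
python3 -m handwheel '[{"xyz":[0,0.3,0],"turn":[0,0,0],"fingers":-1},{"xyz":[0,0.25,0],"turn":[0,0,0],"fingers":-1},{"xyz":[0,0.15,0],"turn":[0,0,0],"fingers":-1},{"xyz":[0,0,0],"turn":[0,0,0],"fingers":-1}]'
python3 -c "
from h import *;st();go([525.8,300.2,149.7])"
```

```text
clock: 51.8
position: [511.0, 298.7, 160.1]
orientation: [-0.0, 0.682, 0.731, -0.0]
wrist_force: [0.2, 0.7, -1.2]
finger_gap: 19.7
grip_force: 60.1
tool pos [ 262.56  530.46 -160.15] tool f [0.6 0.3 1.2]
clock: 52.3
position: [524.7, 299.5, 160.1]
orientation: [-0.0, 0.682, 0.731, -0.0]
wrist_force: [0.1, -0.0, -1.4]
finger_gap: 19.4
grip_force: 60.1
{'clock': 52.3, 'position': [524.68, 299.51, 160.08], 'orientation': [-0.0, 0.68, 0.73, -0.0], 'wrist_force': [0.14, -0.04, -1.42], 'moment': [0.04, 0.05, 0.02], 'finger_gap': 19.38, 'grip_force': 60.11}
to [525.8 300.2 149.7] units [0.03, 0.06, 0.52] yaw tool y 4.0 tilt 0.0
```

```bash

python3 -m handwheel '[{"xyz":[0.03,0.05,0.15],"turn":[0,0,0],"fingers":-1},{"xyz":[0,0,0.15],"turn":[0,0,0],"fingers":-1},{"xyz":[0,0,0.1],"turn":[0,0,0],"fingers":-1},{"xyz":[0,0,0.05],"turn":[0,0,0],"fingers":-1},{"xyz":[0,0,0],"turn":[0,0,0],"fingers":-1}]'>o;python3 ck.py -5 2 &&
python3 -m handwheel '[{"xyz":[0,0,0.05],"turn":[0,0,0],"fingers":-1},{"xyz":[0,0,0],"turn":[0,0,0],"fingers":-1}]'>o;python3 ck.py -5 2 &&
python3 -m handwheel '[{"xyz":[0,0,0.03],"turn":[0,0,0],"fingers":-1},{"xyz":[0,0,0],"turn":[0,0,0],"fingers":-1}]'>o;python3 ck.py -5 2 &&
python3 -m handwheel '[{"xyz":[0,0,0.03],"turn":[0,0,0],"fingers":-1},{"xyz":[0,0,0],"turn":[0,0,0],"fingers":-1}]'>o;python3 ck.py -5 2;cat o|head -2
```

```text
z 151.02 f [np.float64(0.3), np.float64(-0.0), np.float64(-1.5)]
z 150.09 f [np.float64(-0.7), np.float64(-0.1), np.float64(-2.0)]
z 149.67 f [np.float64(0.5), np.float64(-0.2), np.float64(-0.6)]
z 149.64 f [np.float64(-2.0), np.float64(-0.3), np.float64(3.9)]
clock: 53.68
position: [525.7, 300.2, 149.6]
```

```bash

python3 -m handwheel '[{"xyz":[0,0,0],"turn":[0,0,0],"fingers":0.6},{"xyz":[0,0,0],"turn":[0,0,0],"fingers":0.6},{"xyz":[0,0,0],"turn":[0,0,0],"fingers":1},{"xyz":[0,0,0],"turn":[0,0,0],"fingers":1},{"xyz":[0,0,0],"turn":[0,0,0],"fingers":1},{"xyz":[0,0,0],"turn":[0,0,0],"fingers":1}]'
python3 -m handwheel '[{"xyz":[0,0,-0.4],"turn":[0,0,0],"fingers":1},{"xyz":[0,0,-0.8],"turn":[0,0,0],"fingers":1},{"xyz":[0,0,-1],"turn":[0,0,0],"fingers":1},{"xyz":[0,0,-1],"turn":[0,0,0],"fingers":1},{"xyz":[0,0,-1],"turn":[0,0,0],"fingers":1},{"xyz":[0,0,-0.8],"turn":[0,0,0],"fingers":1},{"xyz":[0,0,-0.3],"turn":[0,0,0],"fingers":1},{"xyz":[-1,0,0],"turn":[0,0,0],"fingers":1},{"xyz":[-1,0,0],"turn":[0,0,0],"fingers":1},{"xyz":[-1,0,0],"turn":[0,0,0],"fingers":1},{"xyz":[-1,0,0],"turn":[0,0,0],"fingers":1},{"xyz":[0,0,0],"turn":[0,0,0],"fingers":1}]'
python3 - <<'E'
from h import *
s=get_image("side")
c,k=blob(s["img"],(5,150,60),(17,255,255),(215,280,255,335));r=cv2.minAreaRect(c);print("side",cv2.boundingRect(c),r,plane(s,*r[0],160).round(1))
t=get_image("top")
try:
    c,k=blob(t["img"],(5,150,60),(17,255,255),(105,235,150,262));print("top",cv2.boundingRect(c))
except Exception as e:print(e)
c,k=blob(t["img"],(100,90,40),(125,255,255),(360,200,450,295));print("cap in tray",[plane(t,*cv2.minAreaRect(c)[0],50).round(1)],cv2.boundingRect(c))
E
```

```text
clock: 54.42
position: [525.5, 300.2, 148.9]
orientation: [-0.0, 0.682, 0.731, -0.0]
wrist_force: [0.4, 0.9, -0.4]
finger_gap: 85.7
grip_force: 0.0
clock: 55.92
position: [531.5, 217.6, 255.0]
orientation: [0.0, 0.684, 0.73, -0.0]
wrist_force: [0.1, -0.5, 0.6]
finger_gap: 85.5
grip_force: 0.0
side (229, 292, 14, 29) ((235.38465881347656, 306.07696533203125), (28.279918670654297, 12.155404090881348), 82.87498474121094) [529.9 293.9 160. ]
max() iterable argument is empty
cap in tray [array([ 517. , -320.1,   50. ])] (400, 242, 15, 16)
```

```bash
python3 -c "
from workcell import *;print(close_job())"
```

```text
the job is handed in; nothing more can be done
None
```

The job is handed in at about 56 s. The last images put the cartridge unhooked near the tray's centre and the puller hanging in its slot about 1.5 mm from its first place, but no verdict came back, and I viewed 11 pictures, one over the limit of 10.

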